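# Free the seized guide pins from an engine front cover

### The arm

A 7-joint arm with a two-finger parallel gripper is mounted at the origin on the work surface. World frame = base frame: x ahead of the robot, y to its left, z up, the work surface at z = 0. Lengths are in mm, angles in degrees, forces in N, time in s.
With the tool pointing down it reaches from about 425 to 925 mm from the base axis. Payload 6.8 kg.
Tool frame: the origin (TCP) lies at the very end of the fingers, on their centre line; the grasp point (between the pads) lies 19 mm behind it; z points along the fingers, y is the direction in which the jaws open and shut (so a half turn about z gives the same grasp; the last joint's range is limited). The gripper opens to 88 mm and grips with 3 to 60 N. Pads are 20 mm wide; open, the fingers measure 115 mm over their backs; the gripper's body (75 mm by 178 mm) begins 61 mm behind the grasp point.
Start: joints at [-75.464, 27.33, 1.283, 89.118, -0.659, 63.558, -4.761], TCP at [238.919, 631.32, 222.664] pointing down, gripper open.
Joint ranges: [-169.35, 169.35], [-19.33, 120.38], [-80.79, 83.38], [13.8, 139.57], [-78.32, 258.32], [9.67, 109.79], [-169.56, 169.56]. Speed limits (degrees/s): [136.94, 136.94, 180, 180, 180, 180, 180].

### API

Orientations are given as [roll, pitch, yaw] about the fixed x, y, z axes, in that order (R = Rz(yaw) Ry(pitch) Rx(roll)).
In Python, from station import sensors, optics, hand_in gives the robot as it stands.
- The arm moves only by the tool send_rows, never from a script. Its argument "steps" is text: rows parted by semicolons, each of 7 numbers parted by spaces: the turn, a rotation vector about the tool's x, y, z in degrees, then the shift along the tool's x, y, z in m, then the opening, from -1 (shut) to 1 (fully open). A call has 1 to 5 rows; each row shifts and turns the commanded pose from where the row before left it, along the tool's axes as they then stand; what a row does not reach is not made up. A row lasts 1/8 s, in which the tool goes at most 62.5 mm and 10.7 degrees, less where a joint would pass 70% of its speed; a pose out of reach is approached as far as the arm can. A call with a gripper value outside its range is refused whole. The fingers move at their own pace and stop on an object; "newtons" is the grip in N (left out, the last holds). Time passes only in rows, so rows that do not move let the fingers close. It gives the time, the measured TCP pose, the force and the opening at its end, in the units of the state.
- sensors.read_state(): the state, without advancing time (a new reading comes with each control period).
- optics.get_image(name): name is "scene" or "top"; returns the picture (420x560x3 uint8, blue, green, red); there is no depth.
- optics.camera_model(name): a dict with "K" (3x3 intrinsics, pixels), "T" (4x4, takes a point from camera to world coordinates). Camera axes: x right, y up, looking along -z (the intrinsics and any distortion apply to the point x, -y, -z); pixel columns grow to the right and rows downward; lengths in mm; the calibration is good to about 2 mm. A picture is of the moment at which its call begins. camera_model takes no time and is no camera call.
- hand_in(): hands the job in, once; it reports no verdict.
The state is a dict: "clock": time; "qpos": joint angles; "qvel": joint speeds; "joint_torque": joint torques, N m; "position": TCP position; "eef_rot": TCP orientation; "force": force on the tool from outside, world axes, zero at the start; "ft_torque": the same for the moment, N m; "grip_width": opening from 0.0 (shut) to 1.0 (fully open).
Only numpy, scipy, OpenCV 4.12 (cv2) and the standard library are available. Lean on these libraries where they do the work, as an engineer would, in place of code of your own. Each camera call takes 0.05 s, during which the arm holds its last target.

### The job

Release the keeper in the middle of the engine cover: pull its red knob out, turn it an eighth of a turn anticlockwise so that its yellow arms clear the pins, and push it back fully in. Then work every seized pin out of the cover by twisting it back and forth while pulling gently (a straight pull only lifts the cover off its fixture, which must not happen) and lay each pin on its side in a groove of its own in the blue cradle. Leave the other parts on the bench where they are, and finish with the keeper released and pushed in.

Things in the scene. Friction and masses are not known exactly. Their poses are not given: they have to be found in the camera images.
- knob_grip (a point): red bar knob on the keeper's stem in the middle of the engine cover; point on the turning axis at the bar's centre, 132 mm above the table when in. Bar 44 long along this point's x, 14 thick along its y (grip across y), 26 high. As it starts the keeper's four yellow arms, 10 mm above the cover, lie over the pins' collars
- knob_pull (a joint): how far the keeper knob is pulled straight up (m): 0 = fully in, 0.014 = end stop. It must be out by more than 9 mm before it can turn. It stays where it is left (friction 5 N, weight 2.5 N), so it has to be pushed back in
- knob_turn (a joint): keeper angle (rad): 0 = arms over the pins (start), 0.785 = turned 45 degrees anticlockwise seen from above (end stop), arms between the pins. Light friction; it can be pushed in only near either end
- fixture: blue strip-down fixture, base plate 240 x 220 x 16 mm fixed to the bench; origin at the centre of its underside on the table, x and y along the 240 and 220 sides, z up. The four bores for the pins are at x, y = +-50 mm
- cover (a joint): height (m) of the aluminium engine cover above its rest; 180 x 170 x 24 mm, 1.9 kg, top 60 mm above the table; it can only lift. A straight pull on a pin takes over 40 N; the cover lifts at about 22 N. Friction opposes the sliding direction, so a pin being twisted resists a pull much less: rise about 2.5 mm per rad of twist, in swings of about 1 rad to and fro; up to 0.6 N m
- cradle: loose blue cradle, 126 (x) x 204 (y) x 22 mm high, 0.8 kg; origin at the centre of its underside. Four black V grooves along x at y = -72, -24, 24, 72 mm: 116 long between 5 mm end walls, 32 wide on top, sides at 45 degrees, walls between them 16 wide, 20 high. A pin lying in a groove has its axis about 20 mm above the table; either way round will do
- pin1: seized guide pin, upright in the cover, 110 g, rusty with an orange head. Origin on its axis at the collar's underside, z towards the head. Shank below the origin: dia 18, 22 long, in the bore. Collar z 0-6, dia 28. Neck z 6-30, dia 16. Head z 30-56: block 24 along x, 16 along y (grip across the 16 mm). Free after rising 18 mm, clear of the bore at 22. 3 or 4 pins are present; None if absent
- pin2: another guide pin, the same as pin1 (None if absent)
- pin3: another guide pin, the same as pin1 (None if absent)
- pin4: another guide pin, the same as pin1 (None if absent)
- bearing: bystander: steel ball bearing ring, 62 across, 18 high, lying flat; origin at the centre of its underside
- wrench: bystander: steel open-ended wrench, 170 long, lying flat; origin at the centre of its underside
- ignition_coil: bystander: black ignition coil, a 52 mm cylinder 110 long lying on its side in a bracket; origin at the centre of its underside
- sensor_box: bystander: brown carton, 70 x 110 x 55; origin at the centre of its underside
- spray_can: bystander: yellow can with a red cap, 64 across, 170 tall; origin at the centre of its underside
- idler_pulley: bystander: dark pulley, 72 across, 30 high, lying flat; origin at the centre of its underside
- bolt_jar: bystander: white jar with a black lid, 70 across, 66 high; origin at the centre of its underside

How it is judged:
By the outcome, as a careful person would: the job done as asked, in the order asked, and still so for the second after the job is handed in, with the robot touching nothing.
Of pin1, pin2, pin3, pin4 only 3 to 4 are there at a start; the rules pass over those that are not, and their reading is None.
At some moment in a run one of cradle may be knocked a few centimetres aside while the robot is not near it.
Once in a run the grip may slacken for a moment while it holds something.
It also fails if it takes over 210 s, if anything falls off the work surface, if the arm or the gripper's body presses on something with over 40 N, if the wrist force passes 120 N, or if a joint passes its speed limit or range.

## Working session

There is one attempt and no reset: what is moved stays moved. The work goes in short steps, Python scripts to look and compute and a tool call to move; the robot and the scene stay as the last step left them, time stands still between calls to the robot, and variables do not carry over. Pictures are saved under pics/ and viewed, and the job is handed in when it is done.

Besides the shell and the picture viewer there is one more tool, called after ">>>" as name(argument=value, ...) on one line, values as JSON. send_rows: Moves the arm, as the interface text tells. Its arguments: {"type":"object","properties":{"steps":{"type":"string"},"newtons":{"type":"number"}},"required":["steps"]}

```bash
ls; mkdir -p pics; python3 - <<'E'
from station import sensors, optics
import cv2
print(sensors.read_state())
for n in("scene","top"):
    cv2.imwrite(f"pics/{n}0.png",optics.get_image(n)); print(n,optics.camera_model(n))
E
```

```text
pics
{'clock': 0.0, 'qpos': array([-75.46550253,  27.37502348,   1.27838762,  89.17914134,
        -0.65850829,  63.55582699,  -4.76167517]), 'qvel': array([ 0.03122479, -0.03583195, -0.02251924, -0.01773995,  0.00589968,
       -0.06806478, -0.00647381]), 'joint_torque': array([ 2.40594891e-04, -5.82852101e+01,  1.53469518e+00, -2.72603989e+01,
       -5.42918011e-02,  1.68736355e-02,  1.40837542e-04]), 'position': array([238.69262905, 630.74187244, 221.68409449]), 'eef_rot': array([-1.79897585e+02,  7.22826917e-03,  1.59274250e+02]), 'force': array([ 0.11625998, -0.01856233,  0.77659302]), 'ft_torque': array([ 0.03624554,  0.04557578, -0.02681259]), 'grip_width': 1.0030484469957015}
scene {'K': array([[427.05781559,   0.        , 279.42866562],
       [  0.        , 427.05781559, 209.7677047 ],
       [  0.        ,   0.        ,   1.        ]]), 'T': array([[-1.32093429e-02, -8.61763958e-01,  5.07137451e-01,
         1.08811542e+03],
       [ 9.99892805e-01, -1.45877199e-02,  1.25558793e-03,
         1.06799737e+01],
       [ 6.31595867e-03,  5.07099674e-01,  8.61864275e-01,
         1.01607335e+03],
       [ 0.00000000e+00,  0.00000000e+00,  0.00000000e+00,
         1.00000000e+00]])}
top {'K': array([[490.08009661,   0.        , 278.54091827],
       [  0.        , 490.08009661, 204.07781384],
       [  0.        ,   0.        ,   1.        ]]), 'T': array([[-1.46136501e-02,  9.80585393e-01, -1.95547252e-01,
         2.96380388e+02],
       [-9.99617432e-01, -1.89204449e-02, -2.01744204e-02,
        -1.68547106e+01],
       [-2.34825829e-02,  1.95177620e-01,  9.80486749e-01,
         1.35873284e+03],
       [ 0.00000000e+00,  0.00000000e+00,  0.00000000e+00,
         1.00000000e+00]])}
```

View pics/scene0.png

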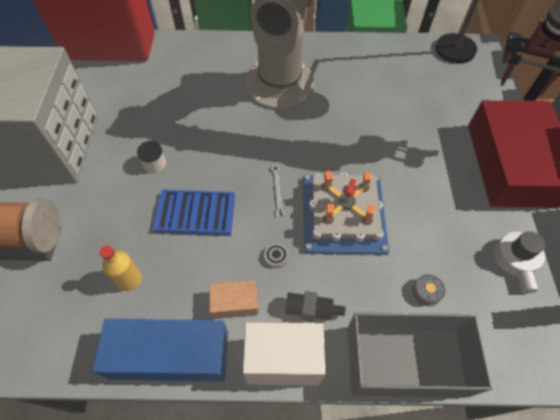

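View pics/top0.png

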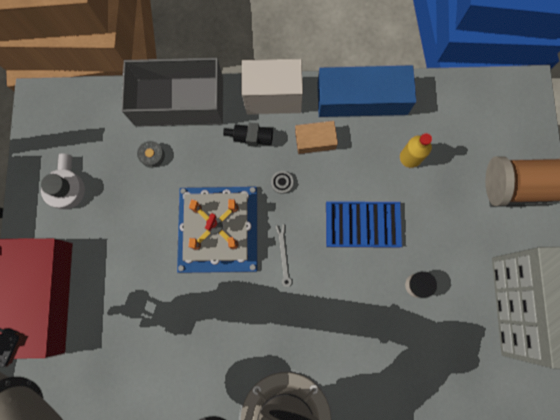

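```bash
python3 - <<'E'
import cv2,numpy as np
a=cv2.imread("pics/top0.png")[175:285,165:275]; cv2.imwrite("pics/z1.png",cv2.resize(a,None,fx=5.4,fy=5.4,interpolation=cv2.INTER_CUBIC))
a=cv2.imread("pics/scene0.png")[160:260,295:395]; cv2.imwrite("pics/z2.png",cv2.resize(a,None,fx=6,fy=6,interpolation=cv2.INTER_CUBIC))
a=cv2.imread("pics/top0.png")[190:260,315:415]; cv2.imwrite("pics/z3.png",cv2.resize(a,None,fx=6,fy=6,interpolation=cv2.INTER_CUBIC))
E
```

```text
(no output)
```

View pics/z1.png

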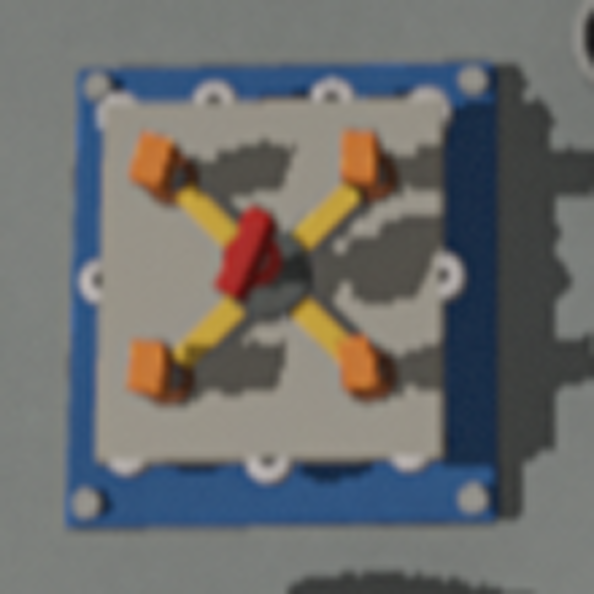

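View pics/z2.png

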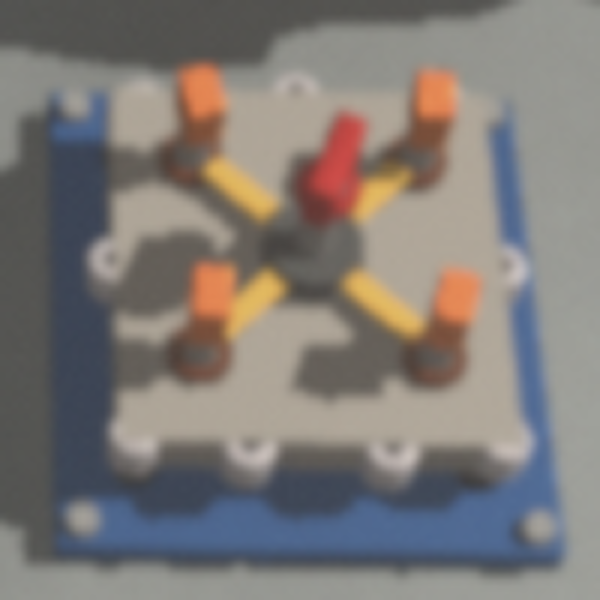

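View pics/z3.png

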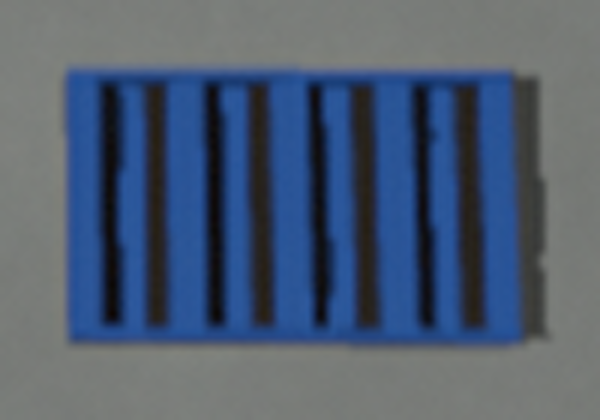

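```bash
cat > h.py <<'E'
import cv2,numpy as np
from station import sensors, optics
def ray(n,u,v):
    m=optics.camera_model(n);K=np.array(m["K"]);T=np.array(m["T"])
    d=np.array([(u-K[0,2])/K[0,0],-(v-K[1,2])/K[1,1],-1.0]); d=T[:3,:3]@d
    return T[:3,3],d/np.linalg.norm(d)
def onz(n,u,v,z):
    o,d=ray(n,u,v); return o+d*(z-o[2])/d[2]
def proj(n,p):
    m=optics.camera_model(n);K=np.array(m["K"]);T=np.array(m["T"])
    c=T[:3,:3].T@(np.array(p)-T[:3,3]); c=np.array([c[0],-c[1],-c[2]]); q=K@c; return q[:2]/q[2]
def blobs(img,lo,hi,roi,amin=10):
    x0,y0,x1,y1=roi
    m=np.zeros(img.shape[:2],np.uint8); h=cv2.cvtColor(img,cv2.COLOR_BGR2HSV)
    m[y0:y1,x0:x1]=cv2.inRange(h,lo,hi)[y0:y1,x0:x1]
    cs,_=cv2.findContours(m,cv2.RETR_EXTERNAL,cv2.CHAIN_APPROX_NONE)
    return m,[c for c in cs if cv2.contourArea(c)>=amin]
E
python3 - <<'E'
from h import *
top=cv2.imread("pics/top0.png");sc=cv2.imread("pics/scene0.png")
for n,im,roi in(("top",top,(170,175,265,285)),("scene",sc,(295,165,395,260))):
    print(n)
    m,c=blobs(im,(95,90,30),(125,255,255),roi,500)
    for k in c:
        hull=cv2.convexHull(k); ap=cv2.approxPolyDP(hull,4,True)[:,0]; print("blue",[ (tuple(map(int,p)),onz(n,p[0]+.0,p[1],16)[:2].round(1).tolist()) for p in ap])
        r=cv2.minAreaRect(k);print(r)
    for V in(0,200):
      m,c=blobs(im,(5,140,max(V,120)),(18,255,255),roi,6)
      for k in c:
        r=cv2.minAreaRect(k);M=cv2.moments(k);print("orange",V,cv2.contourArea(k),np.round(r[0],1),np.round(r[1],1),round(r[2]),onz(n,*r[0],116)[:2].round(1))
    for lo,hi in(((0,150,60),(4,255,255)),((172,150,60),(180,255,255))):
      m,c=blobs(im,lo,hi,roi,6)
      for k in c:
        r=cv2.minAreaRect(k);print("red",cv2.contourArea(k),r,onz(n,*r[0],145)[:2].round(1))
# cradle
for n,im,roi in(("top",top,(315,190,415,260)),("scene",sc,(145,180,245,245))):
    m,c=blobs(im,(95,90,30),(125,255,255),roi,300)
    for k in c:
        r=cv2.minAreaRect(k); b=cv2.boxPoints(r);print("cradle",n,r,[onz(n,*p,22)[:2].round(1).tolist() for p in b],onz(n,*r[0],22)[:2].round(1))
E
```

```text
top
blue [((256, 187), [614.4, 73.6]), ((256, 270), [382.3, 74.9]), ((178, 272), [380.3, 288.3]), ((179, 189), [613.0, 291.4])]
((216.5, 229.49996948242188), (84.99998474121094, 78.99998474121094), 90.0)
orange 0 43.0 [191.8 243.1] [6.3 9.2] 11 [446.9 232. ]
orange 0 48.5 [230.9 241.7] [10.1  6.3] 72 [448.6 131.8]
orange 0 42.0 [231.  204.5] [9. 6.] 90 [545.5 132. ]
orange 0 43.5 [192.6 204.9] [6.  9.5] 18 [546.5 232. ]
red 93.0 ((211.70004272460938, 222.10003662109375), (9.391485214233398, 15.652474403381348), 26.56505012512207) [495.5 177. ]
scene
blue [((382, 210), [495.7, 288.3]), ((387, 252), [621.0, 287.5]), ((305, 250), [618.8, 76.7])]
((346.0, 231.0), (82.0, 42.0), -0.0)
orange 0 28.0 [370.5 209.5] [7. 5.] 90 [554.  232.5]
orange 0 51.0 [330.5 209. ] [ 7. 10.] 0 [554.2 134.5]
orange 0 6.5 [354.5 192.4] [1.9 5.4] 18 [504.6 197.1]
orange 0 29.5 [366.5 176.5] [7. 5.] 90 [455.6 231.5]
orange 0 38.0 [328.  175.5] [9.2 5.6] 76 [454.3 132.8]
orange 200 24.0 [370.5 209. ] [6. 5.] 90 [552.5 232.6]
orange 200 34.5 [331.  209.5] [9. 6.] 90 [555.6 135.6]
orange 200 20.0 [367.  175.5] [5. 4.] 90 [452.5 233.1]
orange 200 22.5 [328.5 175. ] [6. 5.] 90 [452.7 134.1]
red 55.5 ((350.33197021484375, 186.84837341308594), (6.428037643432617, 14.123575210571289), 5.19442892074585) [507.6 182. ]
cradle top ((363.5032958984375, 223.78468322753906), (75.66796112060547, 45.54845428466797), 0.8814040422439575) [[443.9, -115.3], [570.8, -121.5], [563.4, -330.3], [437.2, -320.4]] [ 503.3 -222.1]
cradle scene ((193.4936065673828, 211.65975952148438), (79.85614013671875, 42.44606018066406), 2.2906100749969482) [[574.1, -321.5], [441.7, -338.4], [448.4, -116.5], [580.0, -112.1]] [ 513.  -221.8]
```

```bash
python3 - <<'E'
from h import *
for n in("top","scene"):
    im=cv2.imread(f"pics/{n}0.png")
    big=cv2.resize(im,None,fx=8,fy=8,interpolation=cv2.INTER_CUBIC)
    C=np.array([500,182])
    for i,(a,b) in enumerate([(50,50),(50,-50),(-50,50),(-50,-50),(0,0)]):
        z=145 if i==4 else 116
        p=proj(n,[C[0]+a,C[1]+b,z]); 
        q=((p+.5)*8).astype(int); crop=big[q[1]-90:q[1]+90,q[0]-90:q[0]+90].copy(); cv2.circle(crop,(90,90),2,(255,0,0),-1)
        # axis marks: +x +y 12mm
        for d,col in(((12,0,0),(0,255,0)),((0,12,0),(255,0,255))):
            e=((proj(n,np.array([C[0]+a,C[1]+b,z])+d)+.5)*8).astype(int)-q+90; cv2.line(crop,(90,90),tuple(map(int,e)),col,1)
        globals().setdefault('L',[]).append(crop)
cv2.imwrite("pics/heads.png",cv2.resize(np.vstack([np.hstack(L[:5]),np.hstack(L[5:])]),(800,320)))
E
```

```text
(no output)
```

View pics/heads.png

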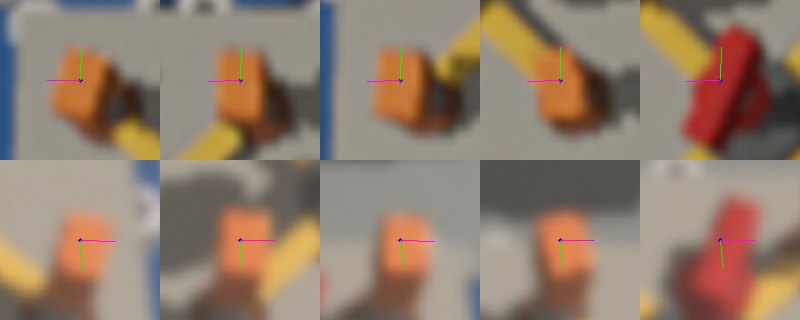

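```bash
python3 - <<'E'
from h import *
for n in("top","scene"): print(n,proj(n,[239,631,222]),proj(n,[239,631,0]),proj(n,[370,406,0]))
for n,u,v in(("top",70,240),("top",70,355),("scene",470,100),("scene",487,203)):
  print(n,u,v,[onz(n,u,v,z)[:2].round() for z in(0,100,200)])
E
```

```text
top [  6.3391134  331.55334453] [ 52.66691837 326.6716938 ] [136.8264388  276.76981907]
scene [519.53528122  87.11329712] [483.88817054 141.91325953] [416.68556393 176.05915933]
top 70 240 [array([476., 600.]), array([462., 554.]), array([449., 509.])]
top 70 355 [array([164., 578.]), array([174., 534.]), array([184., 491.])]
scene 470 100 [array([ 64., 626.]), array([165., 565.]), array([266., 505.])]
scene 487 203 [array([458., 589.]), array([520., 532.]), array([582., 475.])]
```

>>> send_rows(steps="0 0 0 -0.040 -0.0327 0 -0.1;0 0 0 -0.040 -0.0327 0 -0.1;0 0 0 -0.040 -0.0327 0 -0.1;0 0 0 -0.040 -0.0327 0 -0.1;0 0 0 -0.040 -0.0327 0 -0.1", newtons=30)

```text
clock: 0.72
position: [368.7, 405.8, 222.4]
eef_rot: [-180.0, -0.0, 159.3]
force: [0.1, 0.4, -0.4]
grip_width: 0.475
```

>>> send_rows(steps="0 0 0 -0.040 -0.0327 0 -0.1;0 0 0 -0.040 -0.0327 0 -0.1;0 0 0 -0.040 -0.0327 0 -0.1;0 0 0 -0.040 -0.0327 0 -0.1;0 0 0 -0.040 -0.0327 0 -0.1")

```text
clock: 1.35
position: [497.7, 182.3, 222.5]
eef_rot: [-180.0, -0.0, 159.3]
force: [0.7, 1.6, -0.8]
grip_width: 0.452
```

>>> send_rows(steps="0 0 5.8 0 0 0 -0.1;0 0 0 0 0 0 -0.1")

```text
clock: 1.6
position: [497.1, 183.4, 222.3]
eef_rot: [-180.0, -0.0, 153.5]
force: [0.5, -0.1, 0.0]
grip_width: 0.45
```

>>> send_rows(steps="0 0 0 -0.0032 0 0.03 -0.1;0 0 0 0 0 0.03 -0.1;0 0 0 0 0 0.025 -0.1;0 0 0 0 0 0.014 -0.1;0 0 0 0 0 0.0095 -0.1")

```text
clock: 2.22
position: [499.9, 183.0, 113.7]
eef_rot: [-180.0, -0.0, 153.6]
force: [0.6, 0.4, 0.1]
grip_width: 0.452
```

```bash
python3 - <<'E'
from h import *
s=sensors.read_state();print(s['qpos'].round(1),s['position'],s['force'])
for n in("top","scene"):
    im=optics.get_image(n); p=proj(n,[500,182,110]).astype(int)
    cv2.imwrite(f"pics/{n}1.png",cv2.resize(im[p[1]-70:p[1]+70,p[0]-70:p[0]+70],None,fx=4,fy=4,interpolation=cv2.INTER_CUBIC))
cv2.imwrite("pics/a1.png",cv2.resize(np.hstack([cv2.imread("pics/top1.png"),cv2.imread("pics/scene1.png")]),(800,400)))
E
```

```text
[-37.   22.1  12.6 115.   -6.8  43.6  43.2] [499.89309761 183.03071658 113.65005969] [0.59342406 0.41489552 0.06381412]
```

View pics/a1.png

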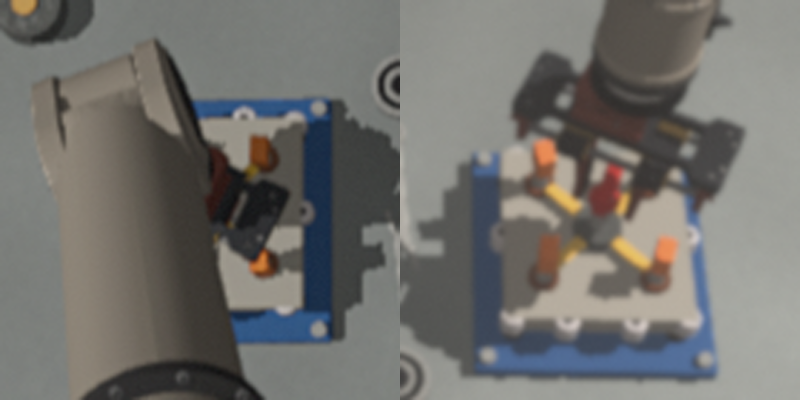

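The scene half shows the red knob at (610,190) between the finger tips at (583,180) and (637,200). I'm closing on it.

>>> send_rows(steps="0 0 0 0 0 0 -1;0 0 0 0 0 0 -1;0 0 0 0 0 0 -1;0 0 0 0 0 0 -1", newtons=40)

```text
clock: 2.82
position: [500.1, 181.6, 114.7]
eef_rot: [-180.0, 0.0, 153.5]
force: [-1.5, -2.8, 5.3]
grip_width: 0.167
```

>>> send_rows(steps="0 0 0 0 0 -0.003 -1;0 0 0 0 0 -0.003 -1;0 0 0 0 0 -0.003 -1;0 0 0 0 0 -0.003 -1;0 0 0 0 0 0 -1")

```text
clock: 3.45
position: [499.9, 181.8, 126.3]
eef_rot: [-179.9, -0.0, 153.4]
force: [0.2, -6.0, -3.9]
grip_width: 0.164
```

>>> send_rows(steps="0 0 -9 0 0 -0.001 -1;0 0 -9 0 0 0 -1;0 0 -9 0 0 0 -1;0 0 -9 0 0 0 -1;0 0 -9 0 0 0 -1")

```text
clock: 4.08
position: [499.8, 181.3, 127.1]
eef_rot: [-180.0, -0.1, -161.3]
force: [0.9, -5.7, -6.7]
grip_width: 0.166
```

>>> send_rows(steps="0 0 -0.5 0 0 0 -1;0 0 0 0 0 0 -1")

```text
clock: 4.32
position: [499.8, 181.3, 127.1]
eef_rot: [-180.0, -0.1, -161.1]
force: [1.2, -5.8, -6.3]
grip_width: 0.164
```

```bash
cat >> h.py <<'E'
def st():
    s=sensors.read_state();print('q',s['qpos'].round(1),'p',s['position'].round(2),'r',s['eef_rot'].round(2),'F',s['force'].round(1),'M',s['ft_torque'].round(2),'g',round(s['grip_width']*88,1),'t',round(s['clock'],2))
E
python3 -c "
from h import *
st()"
```

```text
q [-28.9  20.7   2.7 114.   -1.3  45.5  83.4] p [499.81 181.29 127.11] r [-1.7996e+02 -8.0000e-02 -1.6110e+02] F [ 1.2 -5.8 -6.3] M [-1.24 -0.17  0.11] g 14.4 t 4.33
```

>>> send_rows(steps="0 0 0 0 0 0.004 -1;0 0 0 0 0 0.004 -1;0 0 0 0 0 0.004 -1;0 0 0 0 0 0.002 -1;0 0 0 0 0 0 -1")

```text
clock: 4.95
position: [501.0, 181.7, 114.2]
eef_rot: [-180.0, 0.1, -161.1]
force: [0.7, -5.9, 0.6]
grip_width: 0.163
```

>>> send_rows(steps="0 0 0 0 0 0.001 -1;0 0 0 0 0 0.001 -1;0 0 0 0 0 0 -1")

```text
clock: 5.32
position: [501.4, 181.9, 114.0]
eef_rot: [-180.0, 0.1, -161.1]
force: [-4.1, -9.4, 17.3]
grip_width: 0.167
```

>>> send_rows(steps="0 0 0 0 0 0 -0.1;0 0 0 0 0 0 -0.1;0 0 0 0 0 -0.02 -0.1;0 0 0 0 0 -0.04 -0.1;0 0 0 0 0 -0.03 0.1")

```text
clock: 5.95
position: [500.3, 183.7, 202.8]
eef_rot: [179.9, 0.1, -161.0]
force: [0.6, 0.5, -0.6]
grip_width: 0.525
```

```bash
python3 - <<'E'
from h import *
st()
for n in("top","scene"):
    im=optics.get_image(n); cv2.imwrite(f"pics/{n}2.png",im);p=proj(n,[500,182,110]).astype(int)
    cv2.imwrite("pics/t%s.png"%n,cv2.resize(im[p[1]-50:p[1]+50,p[0]-50:p[0]+50],(400,400),interpolation=cv2.INTER_CUBIC))
cv2.imwrite("pics/a2.png",np.hstack([cv2.imread("pics/ttop.png"),cv2.imread("pics/tscene.png")]))
E
```

```text
q [-29.4  15.1   3.  110.   -1.   54.8  83.2] p [500.31 183.71 202.78] r [ 1.7993e+02  7.0000e-02 -1.6098e+02] F [ 0.6  0.5 -0.6] M [ 0.07 -0.04 -0.04] g 46.2 t 5.95
```

View pics/a2.png

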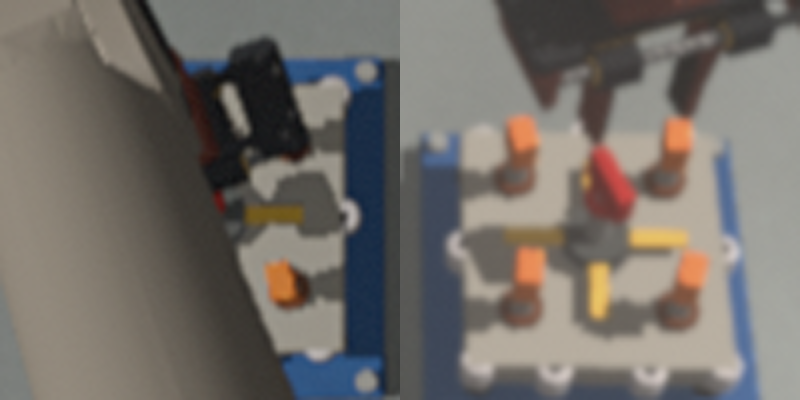

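Keeper is in and released: the yellow arms now lie along the fixture axes, and the push-in ended on a hard stop. Next is the pin at (+50,−50).

>>> send_rows(steps="0 0 0 -0.0151 -0.0328 0 0.0;0 0 0 -0.0151 -0.0328 0 0.0;0 0 9.5 0 0 0 0.0;0 0 9.5 0 0 0 0.0;0 0 0 0 0 0 0.0")

```text
clock: 6.68
position: [549.6, 130.9, 200.3]
eef_rot: [-180.0, -0.1, -179.9]
force: [-0.3, 0.5, -0.1]
grip_width: 0.499
```

```bash
python3 - <<'E'
from h import *
st()
for n in("top","scene"):
    im=optics.get_image(n); cv2.imwrite(f"pics/{n}3.png",im);p=proj(n,[500,182,110]).astype(int)
    cv2.imwrite("pics/t%s.png"%n,cv2.resize(im[p[1]-50:p[1]+50,p[0]-50:p[0]+50],(400,400),interpolation=cv2.INTER_CUBIC))
cv2.imwrite("pics/a3.png",np.hstack([cv2.imread("pics/ttop.png"),cv2.imread("pics/tscene.png")]))
E
```

```text
q [-26.7  18.4   8.6 106.2  -3.3  55.7  73.5] p [549.59 130.88 200.28] r [-1.8000e+02 -6.0000e-02 -1.7991e+02] F [-0.3  0.5 -0.1] M [0.04 0.   0.01] g 43.9 t 6.67
```

View pics/a3.png

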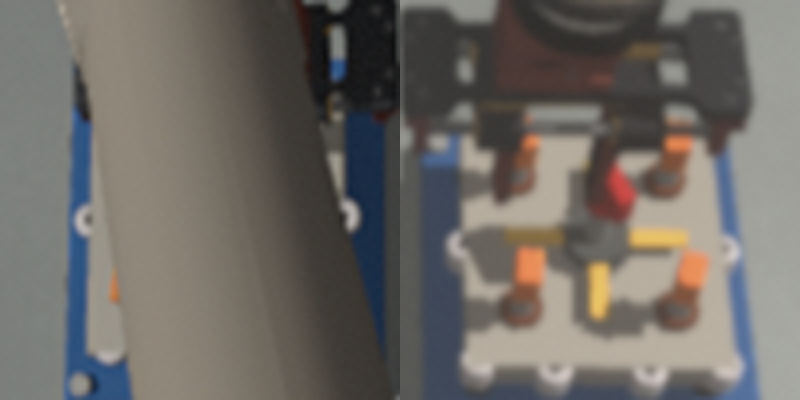

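>>> send_rows(steps="0 0 0 0 0 0.045 0.0;0 0 0 0 0 0.035 0.0;0 0 0 0 0 0.020 0.0;0 0 0 0 0 0.012 0.0;0 0 0 0 0 0 0.0")

```text
clock: 7.4
position: [549.6, 130.3, 88.6]
eef_rot: [-180.0, -0.1, -180.0]
force: [0.2, 0.3, 0.2]
grip_width: 0.5
```

>>> send_rows(steps="0 0 0 0 0 0 -1;0 0 0 0 0 0 -1;0 0 0 0 0 0 -1;0 0 0 0 0 0 -1", newtons=25)

```text
clock: 7.9
position: [550.5, 130.7, 89.8]
eef_rot: [179.9, 0.1, 180.0]
force: [0.0, 1.4, 3.5]
grip_width: 0.187
```

```bash
python3 - <<'E'
from h import *
st()
E
```

```text
q [-25.5  26.5   7.4 111.2  -5.   42.5  74.8] p [550.47 130.72  89.76] r [1.7995e+02 6.0000e-02 1.7995e+02] F [0.  1.4 3.5] M [ 0.19  0.09 -0.23] g 16.4 t 7.9
```

>>> send_rows(steps="0 0 10 0 0 -0.0004 -1;0 0 10 0 0 -0.0004 -1;0 0 10 0 0 -0.0004 -1", newtons=50)

```text
clock: 8.28
position: [550.6, 130.1, 90.0]
eef_rot: [180.0, 0.1, 149.7]
force: [3.3, 0.1, -9.5]
grip_width: 0.18
```

```bash
python3 - <<'E'
from h import *
st()
E
```

```text
q [-31.4  27.   15.1 111.6 -10.   42.5  49.2] p [550.63 130.09  90.05] r [1.7998e+02 9.0000e-02 1.4972e+02] F [ 3.3  0.1 -9.5] M [-0.   -0.92  0.35] g 15.9 t 8.28
```

>>> send_rows(steps="0 0 -10.5 0 0 -0.0004 -1;0 0 -10.5 0 0 -0.0004 -1;0 0 -10.5 0 0 -0.0004 -1;0 0 -10.5 0 0 -0.0004 -1;0 0 -10.5 0 0 -0.0004 -1")

```text
clock: 8.9
position: [550.4, 131.4, 91.1]
eef_rot: [179.9, 0.1, -157.2]
force: [4.5, 4.1, -16.6]
grip_width: 0.18
```

```bash
python3 - <<'E'
from h import *
st()
E
```

```text
q [-21.   26.3   1.7 110.9  -1.2  42.8  94.2] p [550.41 131.41  91.13] r [ 1.7995e+02  9.0000e-02 -1.5718e+02] F [  4.5   4.1 -16.6] M [ 1.16 -1.42 -0.34] g 15.9 t 8.9
```

>>> send_rows(steps="0 0 10.5 0 0 -0.0001 -1;0 0 10.5 0 0 -0.0003 -1;0 0 10.5 0 0 -0.0003 -1;0 0 10.5 0 0 -0.0003 -1;0 0 10.5 0 0 -0.0003 -1")

```text
clock: 9.52
position: [550.5, 130.1, 92.3]
eef_rot: [-180.0, 0.1, 149.7]
force: [6.5, -0.1, -16.8]
grip_width: 0.174
```

```bash
python3 - <<'E'
from h import *
st()
E
```

```text
q [-31.3  26.8  15.  111.5  -9.8  42.8  49. ] p [550.46 130.09  92.35] r [-1.7998e+02  9.0000e-02  1.4971e+02] F [  6.5  -0.1 -16.8] M [ 0.12 -1.68  0.35] g 15.3 t 9.53
```

>>> send_rows(steps="0 0 -10.5 -0.0005 0.0003 -0.0002 -1;0 0 -10.5 0 0 -0.0003 -1;0 0 -10.5 0 0 -0.0003 -1;0 0 -10.5 0 0 -0.0003 -1;0 0 -10.5 0 0 -0.0003 -1")

```text
clock: 10.15
position: [550.5, 131.2, 93.6]
eef_rot: [179.9, 0.0, -157.2]
force: [3.8, 3.8, -16.1]
grip_width: 0.179
```

>>> send_rows(steps="0 0 10.5 0 0 -0.0002 -1;0 0 10.5 0 0 -0.0003 -1;0 0 10.5 0 0 -0.0003 -1;0 0 10.5 0 0 -0.0003 -1;0 0 10.5 0 0 -0.0003 -1")

```text
clock: 10.78
position: [550.5, 130.1, 94.8]
eef_rot: [-179.9, 0.0, 149.7]
force: [5.7, 1.6, -18.1]
grip_width: 0.179
```

```bash
python3 - <<'E'
from h import *
st()
im=optics.get_image("scene"); cv2.imwrite("pics/s4.png",cv2.resize(im[150:270,285:405],(600,600),interpolation=cv2.INTER_CUBIC))
E
```

```text
q [-31.2  26.6  14.9 111.4  -9.6  43.2  48.8] p [550.54 130.09  94.83] r [-1.7995e+02  4.0000e-02  1.4972e+02] F [  5.7   1.6 -18.1] M [ 0.26 -1.53  0.36] g 15.7 t 10.78
```

View pics/s4.png

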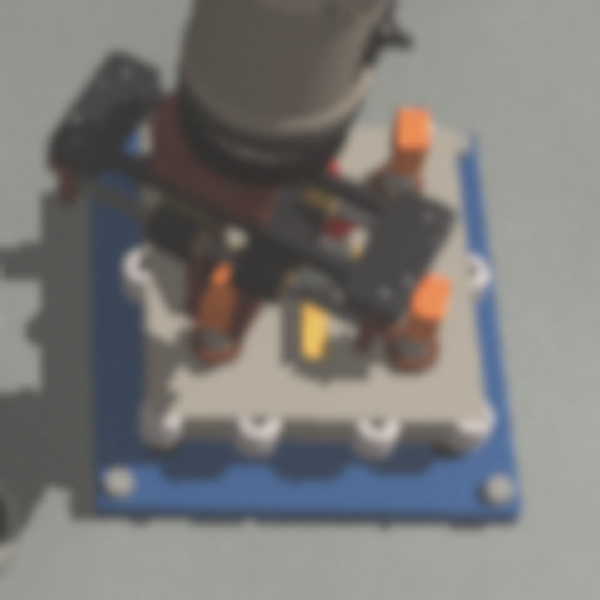

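```bash
python3 - <<'E'
from h import *
im=optics.get_image("scene"); cv2.imwrite("pics/scene5.png",im)
a=cv2.imread("pics/scene2.png"); 
def cr(i): return cv2.resize(i[200:260,300:400],(500,300),interpolation=cv2.INTER_CUBIC)
cv2.imwrite("pics/s5.png",np.vstack([cr(a),cr(im)]))
g1=cv2.cvtColor(a,6).astype(np.float32)[228:246,318:386];g2=cv2.cvtColor(im,6).astype(np.float32)[228:246,318:386]
print(cv2.phaseCorrelate(g1,g2))
g1=cv2.cvtColor(a,6).astype(np.float32)[244:258,310:390];g2=cv2.cvtColor(im,6).astype(np.float32)[244:258,310:390]
print(cv2.phaseCorrelate(g1,g2), proj("scene",[580,180,60])-proj("scene",[580,180,65]))
E
```

```text
((-0.20301169387783347, -0.022749688458461037), 0.9537941340679004)
((0.06642583167990779, 0.5386035076753783), 0.9994367822011312) [-0.28104256  0.92716199]
```

View pics/s5.png

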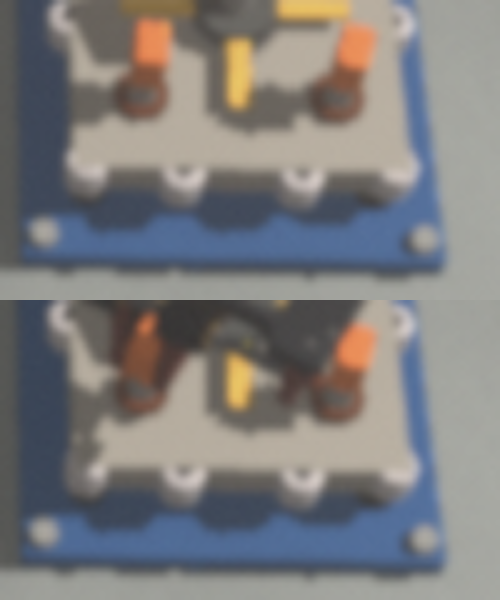

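>>> send_rows(steps="0 0 -10.5 -0.0003 0.0003 -0.0002 -1;0 0 -10.5 0 0 -0.0003 -1;0 0 -10.5 0 0 -0.0003 -1;0 0 -10.5 0 0 -0.0003 -1;0 0 -10.5 0 0 -0.0003 -1")

```text
clock: 11.5
position: [550.6, 131.1, 96.1]
eef_rot: [179.9, -0.0, -157.2]
force: [4.6, 2.8, -16.8]
grip_width: 0.175
```

>>> send_rows(steps="0 0 10.5 0 0 -0.0002 -1;0 0 10.5 0 0 -0.0003 -1;0 0 10.5 0 0 -0.0003 -1;0 0 10.5 0 0 -0.0003 -1;0 0 10.5 0 0 -0.0003 -1")

```text
clock: 12.12
position: [550.6, 130.1, 97.5]
eef_rot: [-179.9, 0.0, 149.7]
force: [4.5, 0.3, -16.5]
grip_width: 0.18
```

>>> send_rows(steps="0 0 -10.5 0 0 -0.0002 -1;0 0 -10.5 0 0 -0.0003 -1;0 0 -10.5 0 0 -0.0003 -1;0 0 -10.5 0 0 -0.0003 -1;0 0 -10.5 0 0 -0.0003 -1")

```text
clock: 12.75
position: [550.6, 131.0, 99.1]
eef_rot: [180.0, -0.0, -157.2]
force: [4.1, 3.4, -13.5]
grip_width: 0.179
```

>>> send_rows(steps="0 0 10.5 0 0 -0.0002 -1;0 0 10.5 0 0 -0.0003 -1;0 0 10.5 0 0 -0.0003 -1;0 0 10.5 0 0 -0.0003 -1;0 0 10.5 0 0 -0.0003 -1")

```text
clock: 13.38
position: [550.6, 130.1, 100.7]
eef_rot: [-179.9, 0.0, 149.7]
force: [3.0, 0.0, -12.2]
grip_width: 0.181
```

>>> send_rows(steps="0 0 -10.5 0 0 -0.0005 -1;0 0 -10.5 0 0 -0.0004 -1;0 0 -10.5 0 0 -0.0004 -1;0 0 -10.5 0 0 -0.0004 -1;0 0 -10.5 0 0 -0.0004 -1")

```text
clock: 14.0
position: [550.7, 130.8, 102.9]
eef_rot: [180.0, -0.0, -157.2]
force: [3.0, 2.1, -12.6]
grip_width: 0.181
```

>>> send_rows(steps="0 0 10.5 0 0 -0.0004 -1;0 0 10.5 0 0 -0.0005 -1;0 0 10.5 0 0 -0.0005 -1;0 0 10.5 0 0 -0.0005 -1;0 0 10.5 0 0 -0.0005 -1")

```text
clock: 14.62
position: [550.7, 130.2, 105.8]
eef_rot: [-179.9, -0.0, 149.6]
force: [0.8, 0.3, -3.8]
grip_width: 0.182
```

>>> send_rows(steps="0 0 -10.5 0 0 -0.0004 -1;0 0 -10.5 0 0 -0.0005 -1;0 0 -10.5 0 0 -0.0005 -1;0 0 -10.5 0 0 -0.0005 -1;0 0 -10.5 0 0 -0.0005 -1")

```text
clock: 15.25
position: [550.5, 130.5, 108.7]
eef_rot: [180.0, -0.0, -157.2]
force: [-0.9, 2.0, -0.8]
grip_width: 0.179
```

>>> send_rows(steps="0 0 10 0 0 -0.001 -1;0 0 10 0 0 -0.001 -1;0 0 2.8 0 0 -0.002 -1;0 0 0 0 0 -0.003 -1;0 0 0 0 0 -0.005 -1")

```text
clock: 15.88
position: [550.8, 130.3, 121.0]
eef_rot: [-180.0, -0.0, 179.7]
force: [0.9, -0.6, -0.2]
grip_width: 0.178
```

>>> send_rows(steps="0 0 0 0 0 -0.02 -1;0 0 0 0 0 -0.03 -1;0 0 0 0 0 -0.04 -1;0 0 0 0 0 -0.04 -1;0 0 0 0 0 0 -1")

```text
clock: 16.5
position: [553.0, 130.7, 254.6]
eef_rot: [179.9, 0.4, 179.7]
force: [-0.3, 0.4, -1.8]
grip_width: 0.178
```

```bash
python3 - <<'E'
from h import *
st()
for n in("top","scene"):
    im=optics.get_image(n); cv2.imwrite(f"pics/{n}6.png",im)
E
```

```text
q [-26.5  15.3   8.4 102.7  -2.5  61.8  72.5] p [552.97 130.73 254.61] r [179.86   0.36 179.69] F [-0.3  0.4 -1.8] M [ 0.04 -0.07  0.02] g 15.7 t 16.5
```

View pics/scene6.png

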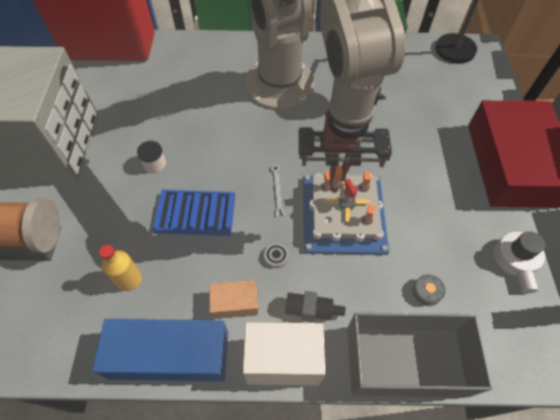

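View pics/top6.png

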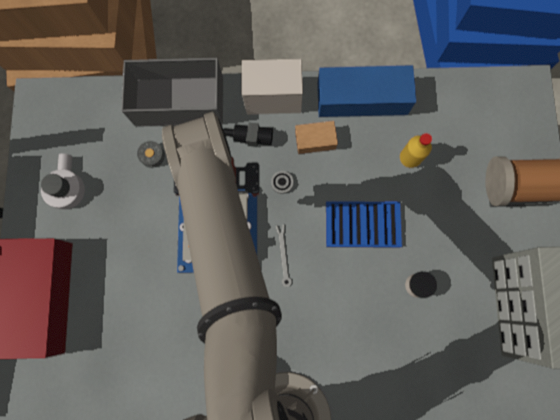

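```bash
cat >> h.py <<'E'
def cradle(imt,ims,verbose=True):
    """edges of the cradle top (z=22). top view: far(+x) edge clean, left/right; scene: near (-x) edge clean"""
    out={}
    for n,im in(("top",imt),("scene",ims)):
        if im is None: continue
        h=cv2.cvtColor(im,cv2.COLOR_BGR2HSV); m=cv2.inRange(h,(100,110,60),(125,255,255))
        c=proj(n,[507,-222,22]).astype(int); roi=np.zeros_like(m); roi[max(c[1]-45,0):c[1]+45,c[0]-65:c[0]+65]=255; m&=roi
        m=cv2.morphologyEx(m,cv2.MORPH_CLOSE,np.ones((7,9),np.uint8))
        nb,lab,stt,_=cv2.connectedComponentsWithStats(m); k=1+np.argmax(stt[1:,4]); m=(lab==k).astype(np.uint8)
        x,y,w,hh=stt[k,:4]
        # scalar "blueness" for subpixel
        cols=range(x+6,x+w-6); up=[];
        b=(im[:,:,0].astype(float)-im[:,:,2]); 
        def sub(line,i): # half-crossing near i going outward->inward
            lo=np.median(line[max(i-5,0):i-2]);hi=np.max(line[i:i+4]);t=(lo+hi)/2
            for j in range(i-3,i+4):
                if line[j]<t<=line[j+1]: return j+(t-line[j])/(line[j+1]-line[j])
            return None
        pts=[]
        for u in cols:
            v=np.argmax(m[:,u]); s=sub(b[:,u],v)
            if s: pts.append(onz(n,u,s,22)[:2])
        pts=np.array(pts); vx,vy,x0,y0=cv2.fitLine(pts.astype(np.float32),cv2.DIST_HUBER,0,.01,.01).ravel()
        side={}
        for nm,fl in(("left",1),("right",-1)):
            P=[]
            for v in range(y+6,y+hh-8):
                row=b[v] if fl==1 else b[v][::-1]; mm=m[v] if fl==1 else m[v][::-1]
                i=np.argmax(mm); s=sub(row,i)
                if s: P.append(onz(n,s if fl==1 else im.shape[1]-1-s,v,22)[:2])
            side[nm]=np.array(P)
        ang=np.degrees(np.arctan2(-vx,vy)) if vy>0 else np.degrees(np.arctan2(vx,-vy))
        out[n]=dict(edge=(x0,y0),yaw=ang,left=np.median(side["left"],0),right=np.median(side["right"],0),rowspan=(y,y+hh))
        if verbose: print(n,{k:np.round(v,1) for k,v in out[n].items()})
    return out
E
python3 - <<'E'
from h import *
cradle(cv2.imread("pics/top6.png"),cv2.imread("pics/scene6.png"))
cradle(cv2.imread("pics/top0.png"),cv2.imread("pics/scene0.png"))
E
```

```text
top {'edge': array([ 567. , -225.9], dtype=float32), 'yaw': np.float32(-1.5), 'left': array([ 508.7, -118.8]), 'right': array([ 505. , -323.4]), 'rowspan': array([201, 247], dtype=int32)}
scene {'edge': array([ 443.2, -209.6], dtype=float32), 'yaw': np.float32(-1.1), 'left': array([ 509.5, -322.5]), 'right': array([ 506. , -116.3]), 'rowspan': array([190, 233], dtype=int32)}
top {'edge': array([ 566.8, -225.1], dtype=float32), 'yaw': np.float32(-1.5), 'left': array([ 507.3, -118.8]), 'right': array([ 503.6, -323.4]), 'rowspan': array([202, 247], dtype=int32)}
scene {'edge': array([ 443.4, -214.3], dtype=float32), 'yaw': np.float32(-1.0), 'left': array([ 511.1, -322.4]), 'right': array([ 507.6, -116.3]), 'rowspan': array([190, 234], dtype=int32)}
```

>>> send_rows(steps="0 0 0 0.0066 -0.053 0 -1;0 0 0 0.0066 -0.053 0 -1;0 0 0 0.0066 -0.053 0 -1;0 0 0 0.0066 -0.053 0 -1;0 0 0 0.0066 -0.053 0 -1")

```text
clock: 17.23
position: [515.1, -135.9, 249.4]
eef_rot: [180.0, -0.2, 179.7]
force: [1.4, -0.2, -1.4]
grip_width: 0.179
```

>>> send_rows(steps="0 0 0 0.0066 -0.053 0 -1;0 0 0 0.0066 -0.053 0 -1;0 0 0 0.0066 -0.051 0 -1;0 0 0 0 0 0 -1")

```text
clock: 17.73
position: [492.9, -295.8, 249.4]
eef_rot: [-179.9, -0.2, 179.2]
force: [0.1, 1.1, -1.7]
grip_width: 0.18
```

>>> send_rows(steps="0 -10 0 0 0 0 -1;0 -10 0 0 0 0 -1;0 -10 0 0 0 0 -1;0 0 0 0 0 0 -1")

```text
clock: 18.23
position: [492.3, -289.4, 248.0]
eef_rot: [179.6, 29.3, 179.4]
force: [0.0, 0.1, -1.6]
grip_width: 0.183
```

```bash
python3 - <<'E'
from h import *
st()
E
```

```text
q [ 17.4   5.5  17.1 122.  -34.4  32.4 149.7] p [ 492.29 -289.37  248.03] r [179.62  29.31 179.41] F [ 0.   0.1 -1.6] M [-0.    0.62  0.01] g 16.1 t 18.23
```

>>> send_rows(steps="0 -10 0 0 0 0 -1;0 -10 0 0 0 0 -1;0 0 0 0 0 0 -1")

```text
clock: 18.6
position: [495.1, -290.8, 235.2]
eef_rot: [179.1, 32.7, 180.0]
force: [-0.1, -1.0, 0.0]
grip_width: 0.176
```

```bash
python3 - <<'E'
from h import *
st()
E
```

```text
q [ 41.6   7.5  -7.1 122.9 -40.   28.3 157.1] p [ 495.12 -290.75  235.2 ] r [179.14  32.69 179.96] F [-0.1 -1.   0. ] M [-0.02  0.66  0.04] g 15.5 t 18.6
```

>>> send_rows(steps="0 10 0 0 0 0 -1;0 10 0 0 0 0 -1;0 10 0 0 0 0 -1;0 3 0 0 0 0 -1;0 0 0 0 0 0 -1")

```text
clock: 19.23
position: [499.4, -286.0, 236.0]
eef_rot: [179.1, 2.7, -178.9]
force: [-1.1, 0.4, -0.9]
grip_width: 0.176
```

```bash
python3 - <<'E'
from h import *
st()
im0=cv2.imread("pics/top0.png"); im1=cv2.imread("pics/scene0.png")
for nm,lo,hi in(("yellow",(20,130,90),(32,255,255)),):
  for n,im,roi in(("top",im0,(390,125,440,180)),("scene",im1,(90,240,150,300))):
    m,c=blobs(im,lo,hi,roi,30)
    for k in c: x,y,w,h=cv2.boundingRect(k); print(n,nm,x,y,w,h,[onz(n,x+w/2,y+h/2,z)[:2].round() for z in(0,80,150)])
for nm,n,u,v in(("can base top","top",404,162),("box tl","top",296,125),("box br","top",337,150),("jar","top",421,285),("bigbluebox near edge","top",320,115),("bigblue br","top",412,115)):
    print(nm,[onz(n,u,v,z)[:2].round() for z in(0,55)])
E
```

```text
q [ 24.6  16.3   0.3 103.7  -2.5  58.  117.2] p [ 499.44 -286.01  236.  ] r [ 179.06    2.71 -178.93] F [-1.1  0.4 -0.9] M [0.03 0.03 0.04] g 15.5 t 19.23
top yellow 400 136 31 31 [array([ 714., -384.]), array([ 689., -363.]), array([ 668., -344.])]
scene yellow 114 252 16 21 [array([ 654., -393.]), array([ 688., -361.]), array([ 718., -333.])]
can base top [array([ 683., -349.]), array([ 667., -336.])]
box tl [array([802., -43.]), array([781., -42.])]
box br [array([ 723., -160.]), array([ 706., -154.])]
jar [array([ 336., -373.]), array([ 334., -359.])]
bigbluebox near edge [array([ 831., -114.]), array([ 809., -110.])]
bigblue br [array([ 825., -382.]), array([ 803., -367.])]
```

```bash
cat >> h.py <<'E'
from scipy.spatial.transform import Rotation as Ro
def Rt(yaw,th=0): return Ro.from_euler('xyz',[180,0,yaw],degrees=True)*Ro.from_euler('y',th,degrees=True)
def go(p,R,shift_after=True):
    s=sensors.read_state(); R0=Ro.from_euler('xyz',s['eef_rot'],degrees=True); d=np.array(p)-s['position']
    rv=(R0.inv()*R).as_rotvec(degrees=True)
    print('cur',s['position'].round(1),s['eef_rot'].round(1),'q',s['qpos'].round(0))
    print('turn(tool)',rv.round(1),'|',round(np.linalg.norm(rv),1),' shift mm in current tool',R0.inv().apply(d).round(1),' in target tool',R.inv().apply(d).round(1), round(np.linalg.norm(d),1))
E
python3 - <<'E'
from h import *
go([510,-148,250],Rt(178.7,60))
E
```

```text
cur [ 499.4 -286.   236. ] [ 179.1    2.7 -178.9] q [ 25.  16.   0. 104.  -2.  58. 117.]
turn(tool) [-0.4 62.7  2.7] | 62.7  shift mm in current tool [-13.8 138.  -11.1]  in target tool [  8.4 138.2 -13.4] 139.1
```

>>> send_rows(steps="0 0 0 -0.0046 0.046 -0.004 -1;0 0 0 -0.0046 0.046 -0.004 -1;0 0 0 -0.0046 0.046 -0.003 -1;0 0 0 0 0 0 -1")

```text
clock: 19.73
position: [508.4, -145.3, 250.9]
eef_rot: [178.9, 2.9, -178.8]
force: [0.6, 1.0, 0.3]
grip_width: 0.182
```

>>> send_rows(steps="0 10 0 0 0 0 -1;0 10 0 0 0 0 -1;0 10 0 0 0 0 -1;0 10 0 0 0 0 -1;0 0 0 0 0 0 -1")

```text
clock: 20.35
position: [508.3, -149.3, 246.4]
eef_rot: [178.7, -37.5, -178.2]
force: [-0.3, -0.4, -1.6]
grip_width: 0.178
```

```bash
python3 - <<'E'
from h import *
go([510,-148,250],Rt(178.7,60))
E
```

```text
cur [ 508.3 -149.3  246.4] [ 178.7  -37.5 -178.2] q [  8.  35.  -2.  83.   5. 100.  97.]
turn(tool) [-1.  22.5  2.3] | 22.6  shift mm in current tool [ 0.8  1.3 -3.9]  in target tool [ 2.3  1.3 -3.3] 4.2
```

```bash
python3 - <<'E'
from h import *
go([525,-148,130],Rt(178.7,37.5))
E
```

```text
cur [ 508.3 -149.3  246.4] [ 178.7  -37.5 -178.2] q [  8.  35.  -2.  83.   5. 100.  97.]
turn(tool) [-0.6 -0.   2.4] | 2.5  shift mm in current tool [-84.1  -1.1  82.1]  in target tool [-84.1   1.6  82.2] 117.6
```

>>> send_rows(steps="-0.6 0 2.4 -0.028 0 0.0273 -1;0 0 0 -0.028 0 0.0273 -1;0 0 0 -0.028 0 0.0273 -1;0 10 0 0 0 0 -1;0 10 0 0 0 0 -1")

```text
clock: 20.98
position: [525.5, -150.3, 136.2]
eef_rot: [-179.9, -57.1, 178.5]
force: [-27.1, 7.4, 53.2]
grip_width: 0.177
```

```bash
python3 - <<'E'
from h import *
go([525,-148,100],Rt(178.7,60))
im=optics.get_image("scene");cv2.imwrite("pics/s7.png",im)
E
```

```text
cur [ 525.5 -150.3  136.2] [-179.9  -57.1  178.5] q [  5.  55.   4.  72.   3. 110.  97.]
turn(tool) [ 0.1  2.9 -0.1] | 2.9  shift mm in current tool [-30.1   2.4  20.1]  in target tool [-31.    2.3  18.6] 36.2
```

View pics/s7.png

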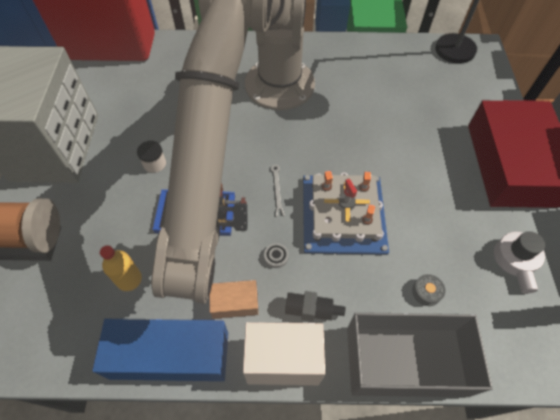

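```bash
python3 - <<'E'
from h import *
st(); print(sensors.read_state()['joint_torque'].round(1),sensors.read_state()['qpos'])
E
```

```text
q [  4.4  55.4   3.9  72.2   2.9 109.4  96.7] p [ 526.58 -148.73  126.8 ] r [179.88 -57.28 178.9 ] F [-2.9  2.3 -4.9] M [ 0.22 -1.   -0.18] g 15.9 t 21.02
[   7.9 -125.8    9.9  -30.4    1.1    9.5   -0.2] [  4.35260132  55.44222914   3.9314767   72.24054739   2.8942417
 109.35216216  96.65332747]
```

>>> send_rows(steps="0 -7 0 0 0 0 -1;0 0 0 0 0 0 -1")

```text
clock: 21.28
position: [525.3, -149.9, 137.4]
eef_rot: [-179.9, -49.9, 178.5]
force: [-0.4, -0.0, -0.2]
grip_width: 0.177
```

```bash
python3 - <<'E'
from h import *
st(); go([515,-148,90],Rt(178.7,50))
E
```

```text
q [  4.9  50.1   3.3  76.7   2.7 102.9  96.1] p [ 525.32 -149.89  137.39] r [-179.94  -49.86  178.54] F [-0.4 -0.  -0.2] M [ 0.01 -0.84  0.02] g 15.6 t 21.27
cur [ 525.3 -149.9  137.4] [-179.9  -49.9  178.5] q [  5.  50.   3.  77.   3. 103.  96.]
turn(tool) [ 0.1  0.1 -0.1] | 0.2  shift mm in current tool [-29.5   1.7  38.5]  in target tool [-29.6   1.7  38.4] 48.5
```

>>> send_rows(steps="0 0 0 -0.010 0.0006 0.013 -1;0 0 0 -0.010 0.0006 0.013 -1;0 0 0 -0.0095 0.0005 0.0125 -1;0 0 0 0 0 0 -1")

```text
clock: 21.78
position: [513.1, -145.9, 85.0]
eef_rot: [179.7, -50.5, 178.9]
force: [0.0, 0.2, -0.5]
grip_width: 0.181
```

```bash
python3 - <<'E'
from h import *
st(); go([503,-148.2,55],Rt(178.7,55))
im=optics.get_image("top");cv2.imwrite("pics/t8.png",cv2.resize(im[150:310,250:450],(800,640))[:600])
im=optics.get_image("scene");cv2.imwrite("pics/s8.png",cv2.resize(im[160:280,140:300],(800,600)))
E
```

```text
q [ 5.  53.   2.8 79.1  2.6 98.2 95.7] p [ 513.09 -145.92   84.96] r [179.73 -50.46 178.9 ] F [ 0.   0.2 -0.5] M [-0.04 -0.84  0.  ] g 15.9 t 21.77
cur [ 513.1 -145.9   85. ] [179.7 -50.5 178.9] q [ 5. 53.  3. 79.  3. 98. 96.]
turn(tool) [0.1 4.5 0.1] | 4.5  shift mm in current tool [-16.7  -2.6  26.8]  in target tool [-18.8  -2.5  25.4] 31.7
```

View pics/t8.png

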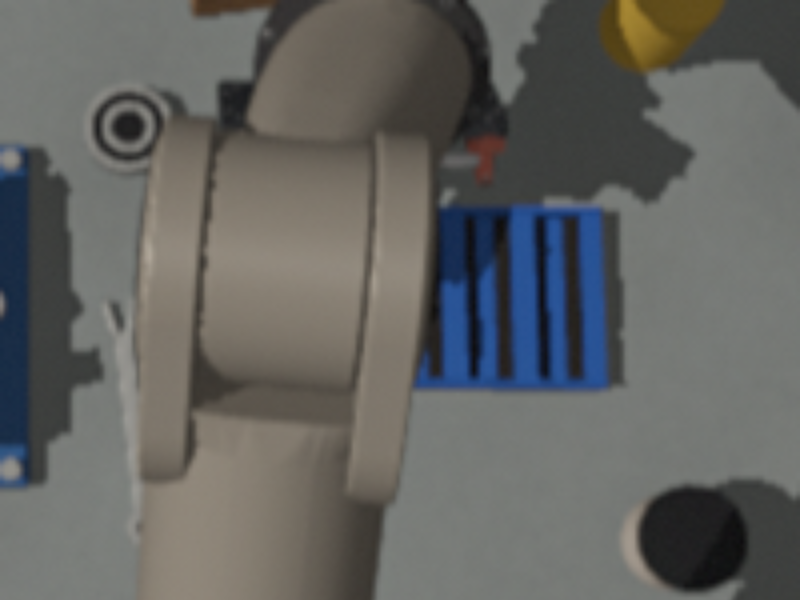

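View pics/s8.png

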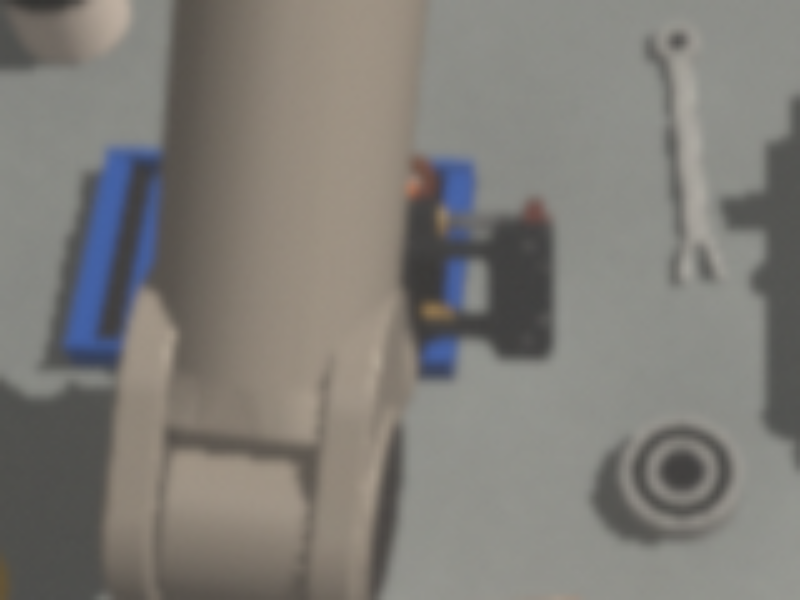

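>>> send_rows(steps="0 6.5 0 0 0 0 -1;0 0 0 0 0 0 -1")

```text
clock: 22.12
position: [514.6, -145.8, 85.2]
eef_rot: [179.7, -56.8, 179.0]
force: [-0.2, -0.4, -0.6]
grip_width: 0.18
```

```bash
python3 - <<'E'
from h import *
go([507,-148.2,48],Rt(178.7,57))
E
```

```text
cur [ 514.6 -145.8   85.2] [179.7 -56.8 179. ] q [  5.  57.   3.  75.   3. 105.  96.]
turn(tool) [0.1 0.2 0.2] | 0.3  shift mm in current tool [-27.   -2.7  26.7]  in target tool [-27.1  -2.6  26.6] 38.1
```

>>> send_rows(steps="0 0 0 -0.010 -0.0009 0.010 -1;0 0 0 -0.009 -0.0009 0.009 -1;0 0 0 -0.008 -0.0009 0.0077 -1;0 0 0 0 0 0 -1")

```text
clock: 22.62
position: [506.1, -148.7, 48.8]
eef_rot: [179.7, -56.8, 178.9]
force: [-0.4, -0.9, -0.9]
grip_width: 0.179
```

```bash
python3 - <<'E'
from h import *
st();go([507,-148.2,43],Rt(178.7,57))
E
```

```text
q [  5.   59.1   3.1  76.    2.9 101.5  95.8] p [ 506.09 -148.68   48.79] r [179.72 -56.82 178.91] F [-0.4 -0.9 -0.9] M [ 0.02 -0.94 -0.01] g 15.8 t 22.62
cur [ 506.1 -148.7   48.8] [179.7 -56.8 178.9] q [  5.  59.   3.  76.   3. 102.  96.]
turn(tool) [0.1 0.2 0.1] | 0.2  shift mm in current tool [-5.3  0.5  2.4]  in target tool [-5.3  0.5  2.4] 5.9
```

>>> send_rows(steps="0 4 0 0 0 0 -1;0 0 0 -0.0027 0 0.0013 -1;0 0 0 -0.0027 0 0.0013 -1;0 0 0 -0.0018 0 0.0009 -1;0 0 0 0 0 0 -1")

```text
clock: 23.25
position: [507.4, -148.7, 41.7]
eef_rot: [179.7, -60.7, 178.9]
force: [0.2, -0.2, -1.1]
grip_width: 0.181
```

```bash
python3 - <<'E'
from h import *
st()
E
```

```text
q [  4.8  62.2   3.4  73.1   2.9 105.1  96. ] p [ 507.39 -148.66   41.7 ] r [179.71 -60.7  178.93] F [ 0.2 -0.2 -1.1] M [ 0.   -0.98  0.  ] g 16.0 t 23.25
```

>>> send_rows(steps="0 0 0 -0.0017 0 0.001 -1;0 0 0 -0.0013 0 0.0007 -1;0 0 0 0 0 0 -1")

```text
clock: 23.62
position: [507.3, -148.7, 38.0]
eef_rot: [179.7, -60.7, 178.9]
force: [-0.3, 0.5, -0.3]
grip_width: 0.179
```

>>> send_rows(steps="0 0 0 0 0 0 -0.5;0 0 0 0 0 0 -0.35;0 0 0 0 0 0 -0.35;0 0 0 0 0 0 -0.35")

```text
clock: 24.12
position: [507.4, -148.6, 38.1]
eef_rot: [179.7, -60.7, 178.9]
force: [0.1, 0.2, 0.3]
grip_width: 0.33
```

```bash
python3 - <<'E'
from h import *
st()
im=optics.get_image("scene");cv2.imwrite("pics/s9.png",cv2.resize(im[160:280,140:300],(800,600)))
E
```

```text
q [  4.8  62.5   3.4  73.    2.9 104.9  95.9] p [ 507.39 -148.57   38.13] r [179.71 -60.73 178.95] F [0.1 0.2 0.3] M [ 0.01 -0.75 -0.03] g 29.0 t 24.12
```

View pics/s9.png

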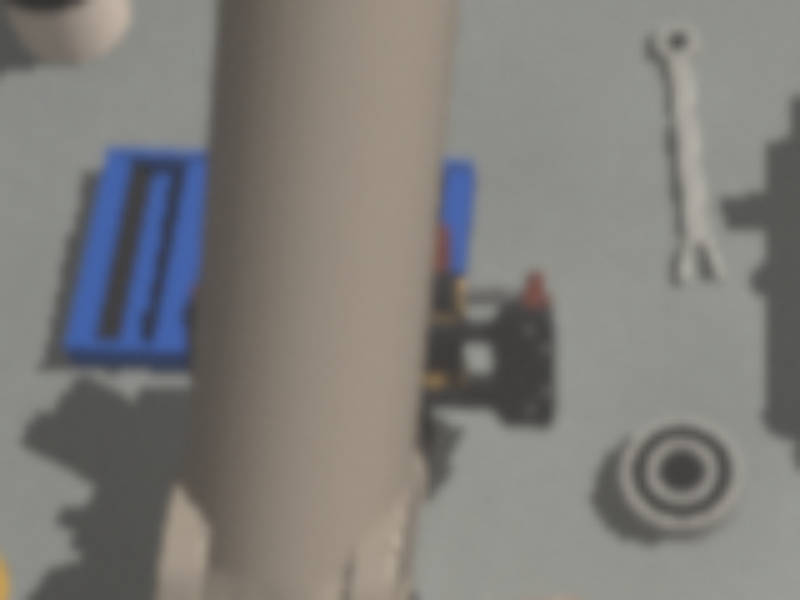

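>>> send_rows(steps="0 0 0 0.0087 0 -0.0049 -0.35;0 0 0 0.015 0 -0.008 -0.35;0 -10 0 0 0 0 -0.35;0 -10 0 0 0 0 -0.2;0 -10 0 0 0 0 -0.2")

```text
clock: 24.8
position: [508.3, -148.9, 66.8]
eef_rot: [179.9, -30.2, 178.8]
force: [0.6, -0.8, 0.3]
grip_width: 0.402
```

>>> send_rows(steps="0 -10 0 0 0 0 -0.2;0 -10 0 0 0 0 0;0 -10 0 0 0 0 0;0 0 0 0 0 -0.06 0;0 0 0 0 0 -0.06 0")

```text
clock: 25.42
position: [506.7, -149.1, 187.4]
eef_rot: [179.9, -0.8, 178.7]
force: [2.5, -0.4, 1.0]
grip_width: 0.5
```

```bash
python3 - <<'E'
from h import *
go([450,230,200],Rt(0-8))
for n in("top","scene"):
    im=optics.get_image(n); cv2.imwrite(f"pics/{n}10.png",im)
cv2.imwrite("pics/a10.png",cv2.resize(np.hstack([cv2.imread("pics/top10.png")[180:270,310:420],cv2.imread("pics/scene10.png")[165:255,135:245]]),(800,330),interpolation=cv2.INTER_CUBIC))
E
```

```text
cur [ 506.7 -149.1  187.4] [179.9  -0.8 178.7] q [ 10.  16.  -1. 111.   0.  54.  98.]
turn(tool) [ 1.200e+00  1.000e-01 -1.733e+02] | 173.3  shift mm in current tool [ 65.7 377.7 -10.8]  in target tool [-108.9 -367.5  -12.6] 383.5
```

View pics/a10.png

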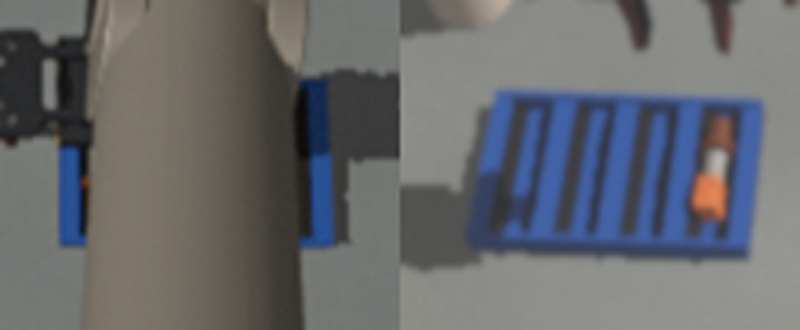

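Scene half shows the pin lying in the groove nearest the fixture: head at (710,200), collar at (718,130). Next is the pin at (−50,−50).

```bash
python3 - <<'E'
from h import *
go([450.4,131,190],Rt(-164))
E
```

```text
cur [ 512.4 -150.1  192.9] [180.    0.  178.7] q [ 10.  16.  -1. 110.   0.  54.  98.]
turn(tool) [  0.    0.  -17.3] | 17.3  shift mm in current tool [ 68.6 279.6   2.9]  in target tool [-17.9 287.3   2.9] 287.9
```

>>> send_rows(steps="0 0 0 0.0114 0.0466 0 0;0 0 0 0.0114 0.0466 0 0;0 0 0 0.0114 0.0466 0 0;0 0 0 0.0114 0.0466 0 0;0 0 0 0.0114 0.0466 0 0")

```text
clock: 26.15
position: [456.3, 86.4, 187.0]
eef_rot: [179.9, -0.7, 178.7]
force: [0.8, -1.1, -0.5]
grip_width: 0.502
```

>>> send_rows(steps="0 0 0 0.0114 0.0466 0 0;0 0 -8.6 0 0 0 0;0 0 -8.7 0 0 0 0;0 0 0 0 0 0 0")

```text
clock: 26.65
position: [446.4, 131.9, 187.0]
eef_rot: [179.7, -0.6, -164.1]
force: [0.8, -0.9, 0.1]
grip_width: 0.503
```

```bash
python3 - <<'E'
from h import *
go([450.4,131,87.5],Rt(-164))
im=optics.get_image("scene"); cv2.imwrite("pics/scene11.png",im)
cv2.imwrite("pics/s11.png",cv2.resize(im[160:260,295:395],(600,600),interpolation=cv2.INTER_CUBIC))
E
```

```text
cur [446.4 131.9 187. ] [ 179.7   -0.6 -164.1] q [-11.  11. -14. 118.   3.  52.  79.]
turn(tool) [ 0.3 -0.6 -0.1] | 0.7  shift mm in current tool [-4.7 -2.6 99.4]  in target tool [-3.6 -2.  99.5] 99.6
```

View pics/s11.png

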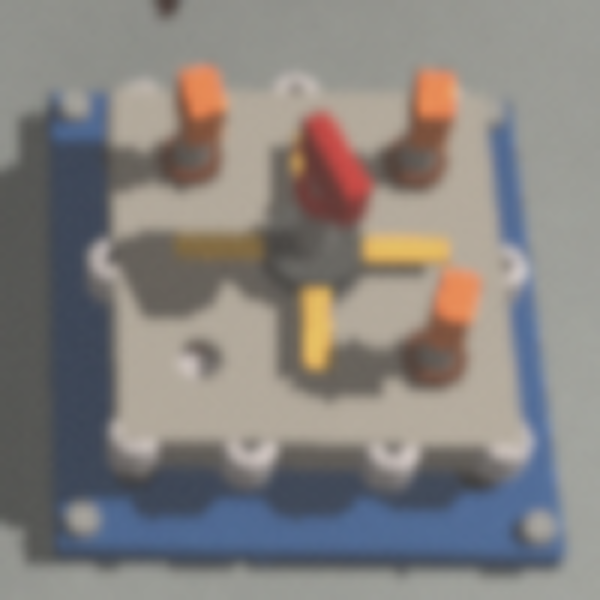

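>>> send_rows(steps="0.3 -0.6 0 -0.0036 -0.002 0.030 0;0 0 0 0 0 0.030 0;0 0 0 0 0 0.025 0;0 0 0 0 0 0.0145 0;0 0 0 0 0 0 0")

```text
clock: 27.32
position: [449.6, 131.0, 86.6]
eef_rot: [180.0, -0.1, -164.1]
force: [0.7, -0.3, 1.6]
grip_width: 0.494
```

>>> send_rows(steps="0 0 0 0 0 0 -1;0 0 0 0 0 0 -1;0 0 0 0 0 0 -1;0 0 0 0 0 0 -1", newtons=25)

```text
clock: 27.82
position: [450.6, 131.4, 87.6]
eef_rot: [179.9, 0.0, -164.0]
force: [-0.8, 0.5, 3.4]
grip_width: 0.189
```

```bash
python3 - <<'E'
from h import *
st()
E
```

```text
q [-12.8  19.8 -13.  122.7   7.   38.2  75.4] p [450.59 131.35  87.6 ] r [ 1.7994e+02  1.0000e-02 -1.6405e+02] F [-0.8  0.5  3.4] M [-0.01  0.05 -0.22] g 16.7 t 27.82
```

>>> send_rows(steps="0 0 10 0 0 -0.0006 -1;0 0 10 0 0 -0.0006 -1;0 0 10 0 0 -0.0004 -1", newtons=50)

```text
clock: 28.2
position: [449.9, 130.9, 88.0]
eef_rot: [-180.0, -0.1, 165.7]
force: [2.9, 0.2, -11.5]
grip_width: 0.178
```

>>> send_rows(steps="0 0 -10.5 0 0 -0.0003 -1;0 0 -10.5 0 0 -0.0003 -1;0 0 -10.5 0 0 -0.0003 -1;0 0 -10.5 0 0 -0.0003 -1;0 0 -10.5 0 0 -0.0003 -1")

```text
clock: 28.82
position: [449.9, 131.5, 89.2]
eef_rot: [179.9, -0.0, -141.2]
force: [4.0, 2.1, -14.8]
grip_width: 0.183
```

```bash
python3 - <<'E'
from h import *
st()
E
```

```text
q [ -8.5  20.1 -18.1 122.4   9.6  38.9  95.8] p [449.94 131.49  89.18] r [ 1.7987e+02 -2.0000e-02 -1.4121e+02] F [  4.    2.1 -14.8] M [ 0.67 -0.92 -0.37] g 16.1 t 28.82
```

>>> send_rows(steps="0 0 10.5 0 0 -0.0003 -1;0 0 10.5 0 0 -0.0003 -1;0 0 10.5 0 0 -0.0003 -1;0 0 10.5 0 0 -0.0003 -1;0 0 10.5 0 0 -0.0003 -1")

```text
clock: 29.45
position: [449.9, 130.8, 90.4]
eef_rot: [-180.0, -0.1, 165.7]
force: [4.0, -0.5, -16.1]
grip_width: 0.18
```

>>> send_rows(steps="0 0 -10.5 0 0 -0.0003 -1;0 0 -10.5 0 0 -0.0003 -1;0 0 -10.5 0 0 -0.0003 -1;0 0 -10.5 0 0 -0.0003 -1;0 0 -10.5 0 0 -0.0003 -1")

```text
clock: 30.08
position: [449.9, 131.5, 92.0]
eef_rot: [179.9, -0.0, -141.2]
force: [4.0, 2.3, -16.3]
grip_width: 0.176
```

>>> send_rows(steps="0 0 10.5 0 0 -0.0003 -1;0 0 10.5 0 0 -0.0003 -1;0 0 10.5 0 0 -0.0003 -1;0 0 10.5 0 0 -0.0003 -1;0 0 10.5 0 0 -0.0003 -1")

```text
clock: 30.7
position: [450.0, 130.8, 93.4]
eef_rot: [-180.0, -0.1, 165.7]
force: [5.0, 0.6, -17.5]
grip_width: 0.178
```

>>> send_rows(steps="0 0 -10.5 0 0 -0.0002 -1;0 0 -10.5 0 0 -0.0003 -1;0 0 -10.5 0 0 -0.0003 -1;0 0 -10.5 0 0 -0.0003 -1;0 0 -10.5 0 0 -0.0003 -1")

```text
clock: 31.32
position: [449.9, 131.5, 94.9]
eef_rot: [179.9, -0.0, -141.2]
force: [5.4, 2.2, -15.6]
grip_width: 0.181
```

>>> send_rows(steps="0 0 10.5 0 0 -0.0003 -1;0 0 10.5 0 0 -0.0003 -1;0 0 10.5 0 0 -0.0003 -1;0 0 10.5 0 0 -0.0003 -1;0 0 10.5 0 0 -0.0003 -1")

```text
clock: 31.95
position: [449.9, 130.8, 96.4]
eef_rot: [-180.0, -0.1, 165.7]
force: [4.3, -0.2, -14.6]
grip_width: 0.182
```

>>> send_rows(steps="0 0 -10.5 0 0 -0.0003 -1;0 0 -10.5 0 0 -0.0003 -1;0 0 -10.5 0 0 -0.0003 -1;0 0 -10.5 0 0 -0.0003 -1;0 0 -10.5 0 0 -0.0003 -1")

```text
clock: 32.58
position: [450.0, 131.5, 98.2]
eef_rot: [179.9, -0.0, -141.2]
force: [3.1, 2.0, -12.4]
grip_width: 0.181
```

>>> send_rows(steps="0 0 10.5 0 0 -0.0003 -1;0 0 10.5 0 0 -0.0003 -1;0 0 10.5 0 0 -0.0003 -1;0 0 10.5 0 0 -0.0003 -1;0 0 10.5 0 0 -0.0003 -1")

```text
clock: 33.2
position: [450.0, 130.8, 99.7]
eef_rot: [-180.0, -0.1, 165.7]
force: [2.5, 0.6, -9.7]
grip_width: 0.178
```

>>> send_rows(steps="0 0 -10.5 0 0 -0.0006 -1;0 0 -10.5 0 0 -0.0005 -1;0 0 -10.5 0 0 -0.0004 -1;0 0 -10.5 0 0 -0.0004 -1;0 0 -10.5 0 0 -0.0004 -1")

```text
clock: 33.83
position: [450.0, 131.5, 102.3]
eef_rot: [179.9, -0.0, -141.2]
force: [1.5, 1.0, -7.1]
grip_width: 0.179
```

>>> send_rows(steps="0 0 10.5 0 0 -0.0005 -1;0 0 10.5 0 0 -0.0005 -1;0 0 10.5 0 0 -0.0005 -1;0 0 10.5 0 0 -0.0005 -1;0 0 10.5 0 0 -0.0005 -1")

```text
clock: 34.45
position: [449.8, 131.1, 105.2]
eef_rot: [-180.0, -0.1, 165.7]
force: [-0.1, 0.8, -0.4]
grip_width: 0.177
```

>>> send_rows(steps="0 0 -10.5 0 0 -0.0005 -1;0 0 -10.5 0 0 -0.0006 -1;0 0 -10.5 0 0 -0.0006 -1;0 0 -10.5 0 0 -0.0006 -1;0 0 -10.5 0 0 -0.0006 -1")

```text
clock: 35.08
position: [449.8, 131.1, 108.1]
eef_rot: [179.9, -0.1, -141.2]
force: [0.3, -0.2, -1.2]
grip_width: 0.18
```

>>> send_rows(steps="0 0 10 0 0 -0.001 -1;0 0 10 0 0 -0.002 -1;0 0 10 0 0 -0.003 -1;0 0 10 0 0 -0.005 -1;0 0 0 0 0 -0.008 -1")

```text
clock: 35.7
position: [449.7, 131.2, 127.3]
eef_rot: [-180.0, -0.1, 178.6]
force: [0.7, -0.1, -1.1]
grip_width: 0.178
```

>>> send_rows(steps="0 0 0 0 0 -0.02 -1;0 0 0 0 0 -0.03 -1;0 0 0 0 0 -0.03 -1;0 0 0 0 0 -0.03 -1;0 0 0 0 0 0 -1")

```text
clock: 36.33
position: [451.6, 131.6, 239.4]
eef_rot: [179.9, 0.2, 178.7]
force: [0.8, 0.2, -1.4]
grip_width: 0.179
```

```bash
python3 - <<'E'
from h import *
st()
t=optics.get_image("top");s=optics.get_image("scene")
cv2.imwrite("pics/top12.png",t);cv2.imwrite("pics/scene12.png",s)
cradle(t,s)
go([515,-196.5,230],Rt(178.7))
cv2.imwrite("pics/a12.png",np.hstack([cv2.resize(s[100:260,280:440],(400,400)),cv2.resize(s[165:255,135:245],(400,400))]))
E
```

```text
q [-14.5   7.3 -10.2 114.6   1.5  58.   63.3] p [451.58 131.64 239.4 ] r [179.88   0.19 178.67] F [ 0.8  0.2 -1.4] M [0.02 0.01 0.01] g 15.8 t 36.33
top {'edge': array([ 566.8, -225.1], dtype=float32), 'yaw': np.float32(-1.6), 'left': array([ 507.3, -118.7]), 'right': array([ 503.6, -322.7]), 'rowspan': array([202, 247], dtype=int32)}
scene {'edge': array([ 443. , -225.2], dtype=float32), 'yaw': np.float32(-1.2), 'left': array([ 511.1, -321.6]), 'right': array([ 507.6, -117.6]), 'rowspan': array([190, 234], dtype=int32)}
cur [449.9 130.9 236.8] [ 1.800e+02 -1.000e-01  1.786e+02] q [-15.   7. -10. 115.   1.  58.  63.]
turn(tool) [ 0.  -0.1 -0.1] | 0.1  shift mm in current tool [ -73.  -325.7    6.6]  in target tool [ -72.5 -325.9    6.8] 333.9
```

View pics/a12.png

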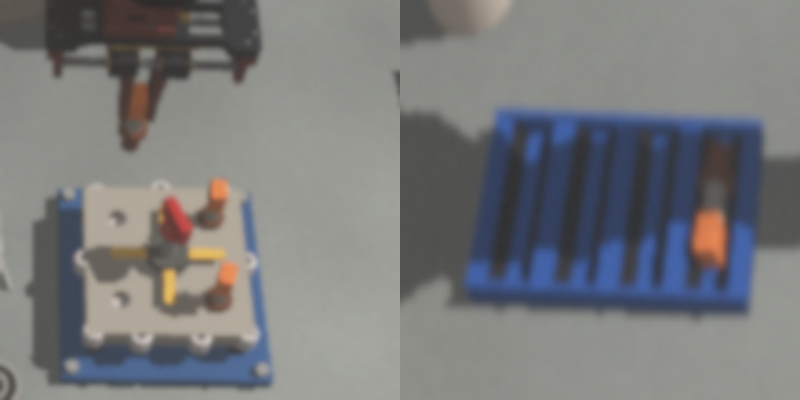

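>>> send_rows(steps="0 0 0 -0.0122 -0.0543 0 -1;0 0 0 -0.0122 -0.0543 0 -1;0 0 0 -0.0122 -0.0543 0 -1;0 0 0 -0.0122 -0.0543 0 -1;0 0 0 -0.0122 -0.0543 0 -1")

```text
clock: 37.05
position: [503.3, -143.4, 235.4]
eef_rot: [180.0, -0.2, 178.6]
force: [0.9, -0.3, -1.7]
grip_width: 0.176
```

>>> send_rows(steps="0 0 0 -0.0122 -0.0543 0 -1;0 0 0 0 0 0.045 -1;0 0 0 0 0 0.045 -1;0 10 0 0 0 0 -1;0 10 0 0 0 0 -1")

```text
clock: 37.67
position: [512.9, -196.4, 145.5]
eef_rot: [179.9, -20.6, 178.6]
force: [0.3, -0.5, -1.2]
grip_width: 0.178
```

>>> send_rows(steps="0 10 0 0 0 0 -1;0 10 0 0 0 0 -1;0 5 0 0 0 0 -1;0 0 0 0 0 0 -1")

```text
clock: 38.17
position: [514.2, -195.6, 143.4]
eef_rot: [179.8, -45.3, 178.7]
force: [0.1, -0.7, -1.2]
grip_width: 0.184
```

```bash
python3 - <<'E'
from h import *
st();go([508,-196.3,70],Rt(178.7,57))
E
```

```text
q [  5.8  47.1   7.8  79.7   2.8  98.1 101.4] p [ 514.22 -195.6   143.43] r [179.81 -45.32 178.74] F [ 0.1 -0.7 -1.2] M [ 0.02 -0.88 -0.02] g 16.2 t 38.17
cur [ 514.2 -195.6  143.4] [179.8 -45.3 178.7] q [  6.  47.   8.  80.   3.  98. 101.]
turn(tool) [ 0.2 11.7  0. ] | 11.7  shift mm in current tool [-47.9  -1.   56. ]  in target tool [-58.2  -0.8  45.2] 73.7
```

>>> send_rows(steps="0 0 0 -0.016 -0.0003 0.0187 -1;0 0 0 -0.016 -0.0003 0.0187 -1;0 0 0 -0.016 -0.0003 0.0186 -1;0 8 0 0 0 0 -1;0 7.5 0 0 0 0 -1")

```text
clock: 38.8
position: [508.9, -197.3, 73.6]
eef_rot: [179.9, -60.7, 178.6]
force: [0.2, -0.5, -1.1]
grip_width: 0.175
```

```bash
python3 - <<'E'
from h import *
st();go([507,-196.3,38],Rt(178.7,61))
E
```

```text
q [  5.5  61.    8.4  71.5   3.5 107.5 101.5] p [ 508.93 -197.27   73.59] r [179.9  -60.68 178.57] F [ 0.2 -0.5 -1.1] M [-0.08 -1.07  0.03] g 15.4 t 38.8
cur [ 508.9 -197.3   73.6] [179.9 -60.7 178.6] q [  6.  61.   8.  72.   4. 108. 101.]
turn(tool) [ 0.2  0.3 -0.1] | 0.4  shift mm in current tool [-30.1   0.9  19.1]  in target tool [-30.2   0.9  19. ] 35.7
```

>>> send_rows(steps="0 0 0 -0.010 0.0003 0.0063 -1;0 0 0 -0.010 0.0003 0.0063 -1;0 0 0 -0.007 0.0003 0.0044 -1;0 0 0 -0.003 0 0.002 -1;0 0 0 0 0 0 -1")

```text
clock: 39.42
position: [511.1, -196.8, 42.6]
eef_rot: [-179.8, -60.0, 178.4]
force: [15.8, 0.7, 17.7]
grip_width: 0.183
```

```bash
python3 - <<'E'
from h import *
st()
E
```

```text
q [  5.6  63.1   8.1  71.1   3.2 105.2 101. ] p [ 511.06 -196.78   42.6 ] r [-179.82  -60.01  178.39] F [15.8  0.7 17.7] M [ 0.06  1.23 -0.01] g 16.1 t 39.42
```

>>> send_rows(steps="0 0 0 0.007 0 -0.004 -1;0 0 0 0.007 0 -0.004 -1;0 0 0 0 0 0 -1")

```text
clock: 39.8
position: [507.2, -196.4, 54.9]
eef_rot: [180.0, -60.5, 178.5]
force: [0.9, -0.7, -1.4]
grip_width: 0.178
```

```bash
python3 - <<'E'
from h import *
st()
t=optics.get_image("top");s=optics.get_image("scene")
cv2.imwrite("pics/top13.png",t);cv2.imwrite("pics/scene13.png",s)
cv2.imwrite("pics/a13.png",np.hstack([cv2.resize(t[180:270,310:420],(400,400)),cv2.resize(s[165:255,135:245],(400,400))]))
E
```

```text
q [  5.5  62.2   8.4  71.8   3.3 106.  101.2] p [ 507.24 -196.43   54.91] r [179.98 -60.48 178.48] F [ 0.9 -0.7 -1.4] M [ 0.02 -1.    0.02] g 15.6 t 39.8
```

View pics/a13.png

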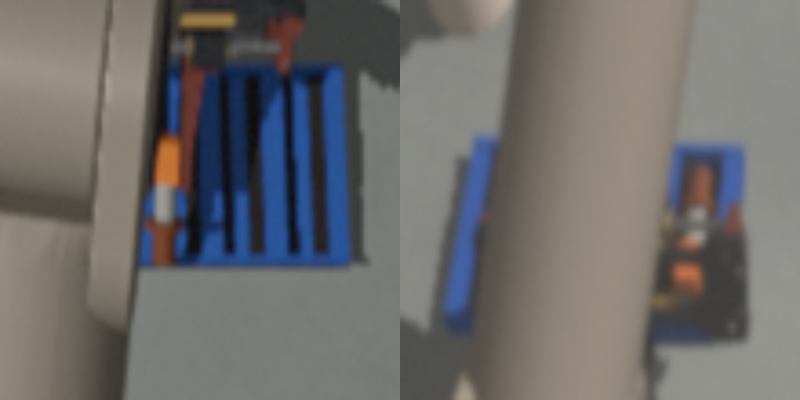

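```bash
python3 - <<'E'
from h import *
s=cv2.imread("pics/scene13.png");t=cv2.imread("pics/top13.png")
cv2.imwrite("pics/a14.png",np.vstack([np.hstack([cv2.resize(t[190:250,340:420],(400,300),interpolation=cv2.INTER_CUBIC),cv2.resize(s[190:250,140:220],(400,300),interpolation=cv2.INTER_CUBIC)]),np.hstack([cv2.resize(s[185:245,170:250],(400,300),interpolation=cv2.INTER_CUBIC),np.zeros((300,400,3),np.uint8)])]))
E
```

```text
(no output)
```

View pics/a14.png

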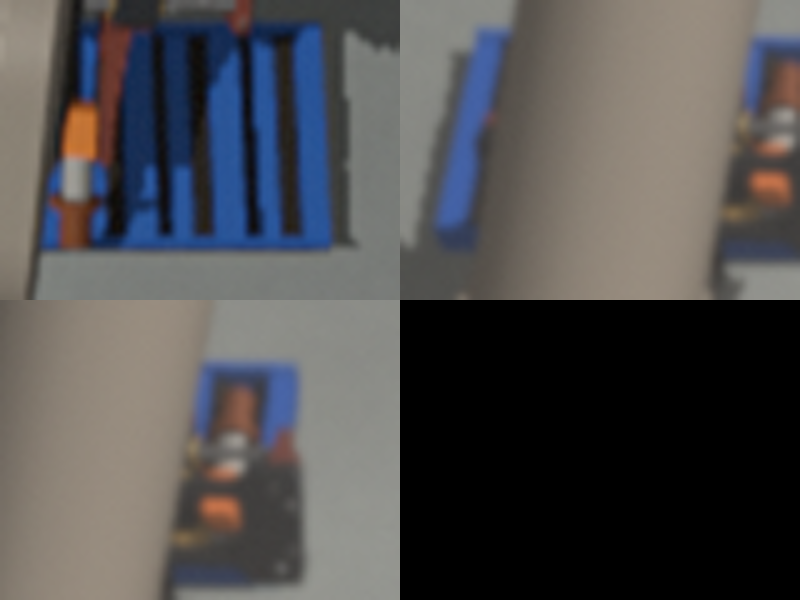

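>>> send_rows(steps="0 -10 0 0 0 0 -1;0 -10 0 0 0 0 -1;0 -10 0 0 0 0 -1;0 0 0 0.02 0 -0.034 -1;0 0 0 0.02 0 -0.034 -1")

```text
clock: 40.52
position: [506.1, -196.1, 133.9]
eef_rot: [179.9, -30.7, 178.5]
force: [1.3, 0.5, -1.1]
grip_width: 0.178
```

>>> send_rows(steps="0 0 0 0 0.06 0 -1;0 0 0 0 0.06 0 -1;0 0 0 0 0.06 0 -1;0 0 0 0 0.06 0 -1;0 0 0 0 0 0 -1")

```text
clock: 41.15
position: [512.9, 50.2, 132.7]
eef_rot: [179.7, -30.7, 179.2]
force: [0.2, -0.3, -1.8]
grip_width: 0.177
```

```bash
python3 - <<'E'
from h import *
st()
t=optics.get_image("top");s=optics.get_image("scene")
cv2.imwrite("pics/top15.png",t);cv2.imwrite("pics/scene15.png",s)
cv2.imwrite("pics/a15.png",np.hstack([cv2.resize(t[180:270,310:420],(400,400)),cv2.resize(s[165:255,125:235],(400,400))]))
cradle(t,s)
E
```

```text
q [-9.5 36.2  0.7 93.7 -5.7 80.4 82.7] p [512.89  50.21 132.67] r [179.67 -30.65 179.17] F [ 0.2 -0.3 -1.8] M [-0.07 -0.57  0.02] g 15.5 t 41.15
top {'edge': array([ 586.9, -251.8], dtype=float32), 'yaw': np.float32(-1.1), 'left': array([ 528.1, -131.1]), 'right': array([ 524.2, -336.1]), 'rowspan': array([194, 240], dtype=int32)}
scene {'edge': array([ 463. , -239.1], dtype=float32), 'yaw': np.float32(-0.8), 'left': array([ 531.4, -335. ]), 'right': array([ 527.9, -129. ]), 'rowspan': array([197, 240], dtype=int32)}
```

View pics/a15.png

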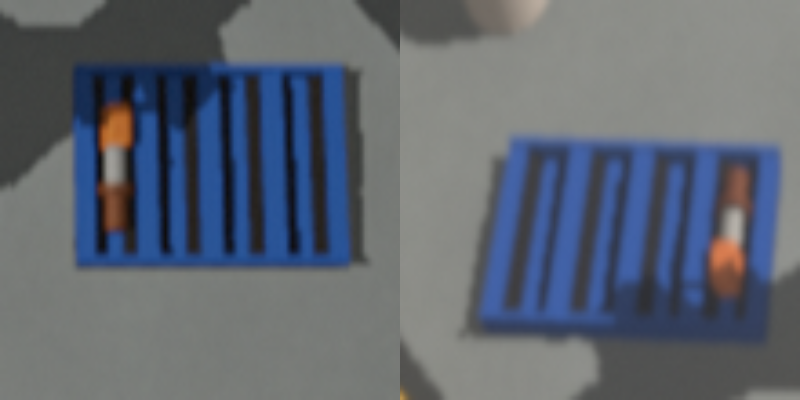

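```bash
python3 - <<'E'
from h import *
go([535,-208.8,130],Rt(179,45))
E
```

```text
cur [513.3  43.8 132.7] [-180.   -30.6  178.6] q [-9. 36.  1. 94. -6. 80. 83.]
turn(tool) [ 0.2 14.4 -0.3] | 14.4  shift mm in current tool [ -25.4 -252.   -11.9]  in target tool [ -20.4 -252.2  -16.6] 253.6
```

>>> send_rows(steps="0 0 0 -0.005 -0.0504 -0.0024 -1;0 0 0 -0.005 -0.0504 -0.0024 -1;0 0 0 -0.005 -0.0504 -0.0024 -1;0 0 0 -0.005 -0.0504 -0.0024 -1;0 0 0 -0.005 -0.0504 -0.0024 -1")

```text
clock: 41.88
position: [533.5, -212.9, 130.5]
eef_rot: [-180.0, -30.6, 178.3]
force: [0.2, 0.3, -2.0]
grip_width: 0.18
```

>>> send_rows(steps="0 7 0 0 0 0 -1;0 7.4 0 0 0 0 -1;0 0 0 0 0 0 -1")

```text
clock: 42.25
position: [533.9, -209.9, 127.7]
eef_rot: [180.0, -45.2, 178.4]
force: [-0.6, 0.2, -1.3]
grip_width: 0.18
```

```bash
python3 - <<'E'
from h import *
st();go([531,-208.8,70],Rt(179,61))
E
```

```text
q [  6.6  50.    8.1  76.    2.8  98.6 102. ] p [ 533.85 -209.91  127.71] r [179.95 -45.2  178.44] F [-0.6  0.2 -1.3] M [-0.02 -0.88 -0.  ] g 15.9 t 42.25
cur [ 533.9 -209.9  127.7] [180.  -45.2 178.4] q [  7.  50.   8.  76.   3.  99. 102.]
turn(tool) [ 0.5 15.8 -0.3] | 15.8  shift mm in current tool [-38.9   1.   42.7]  in target tool [-49.1   1.1  30.5] 57.8
```

>>> send_rows(steps="0 0 0 -0.0195 0.0005 0.0213 -1;0 0 0 -0.0195 0.0005 0.0213 -1;0.5 8 -0.3 0 0 0 -1;0 7.8 0 0 0 0 -1;0 0 0 0 0 0 -1")

```text
clock: 42.88
position: [531.2, -207.8, 70.1]
eef_rot: [-179.8, -60.9, 178.9]
force: [-0.4, 0.3, 0.2]
grip_width: 0.179
```

```bash
python3 - <<'E'
from h import *
st();go([529,-208.8,38],Rt(179,61))
E
```

```text
q [  3.3  64.   13.8  66.9   1.4 109.6 105.3] p [ 531.22 -207.8    70.09] r [-179.79  -60.89  178.9 ] F [-0.4  0.3  0.2] M [-0.   -0.93 -0.03] g 15.7 t 42.88
cur [ 531.2 -207.8   70.1] [-179.8  -60.9  178.9] q [  3.  64.  14.  67.   1. 110. 105.]
turn(tool) [-0.1  0.1 -0. ] | 0.2  shift mm in current tool [-27.   -1.   17.5]  in target tool [-27.   -1.   17.5] 32.2
```

>>> send_rows(steps="0 -5 0 0 0 0 -1;0 0 0 -0.009 -0.0005 0.0058 -1;0 0 0 -0.009 -0.0005 0.0058 -1;0 0 0 0 0 0 -1")

```text
clock: 43.38
position: [531.8, -208.6, 50.5]
eef_rot: [-180.0, -55.9, 179.0]
force: [0.3, -0.4, -2.1]
grip_width: 0.182
```

```bash
python3 - <<'E'
from h import *
st();go([527,-208.8,41.5],Rt(179,56))
E
```

```text
q [  3.5  62.3  13.2  69.8   0.6 103.4 104.7] p [ 531.84 -208.63   50.45] r [-179.97  -55.92  179.01] F [ 0.3 -0.4 -2.1] M [ 0.04 -0.96  0.02] g 16.0 t 43.38
cur [ 531.8 -208.6   50.5] [-180.   -55.9  179. ] q [  4.  62.  13.  70.   1. 103. 105.]
turn(tool) [-0.   0.1  0. ] | 0.1  shift mm in current tool [-4.7 -0.3  9. ]  in target tool [-4.7 -0.3  9. ] 10.2
```

>>> send_rows(steps="0 3 0 0 0 0 -1;0 0 0 -0.0035 0 0.0035 -1;0 0 0 -0.0025 0 0.0025 -1;0 0 0 -0.001 0 0.001 -1;0 0 0 0 0 0 -1")

```text
clock: 44.0
position: [530.4, -208.9, 42.1]
eef_rot: [-179.9, -58.8, 178.9]
force: [0.5, -0.2, -1.7]
grip_width: 0.182
```

```bash
python3 - <<'E'
from h import *
st();go([528.5,-208.8,39],Rt(179,59))
E
```

```text
q [  3.5  64.7  13.4  68.    0.8 105.7 104.8] p [ 530.42 -208.87   42.06] r [-179.85  -58.75  178.93] F [ 0.5 -0.2 -1.7] M [ 0.   -1.01 -0.  ] g 16.0 t 44.0
cur [ 530.4 -208.9   42.1] [-179.9  -58.8  178.9] q [  3.  65.  13.  68.   1. 106. 105.]
turn(tool) [-0.1  0.2 -0. ] | 0.3  shift mm in current tool [-1.6  0.   3.2]  in target tool [-1.6  0.   3.2] 3.6
```

>>> send_rows(steps="0 0 0 -0.0018 0 0.0025 -1;0 0 0 -0.001 0 0.001 -1;0 0 0 0 0 0 -1")

```text
clock: 44.38
position: [528.8, -208.8, 37.6]
eef_rot: [-179.9, -58.8, 179.0]
force: [-0.1, 0.2, -1.4]
grip_width: 0.177
```

>>> send_rows(steps="0 0 0 0 0 0 -0.5;0 0 0 0 0 0 -0.35;0 0 0 0 0 0 -0.35;0 0 0 0 0 0 -0.35")

```text
clock: 44.88
position: [529.0, -208.8, 37.8]
eef_rot: [-179.9, -58.8, 179.0]
force: [-0.1, 0.3, 0.4]
grip_width: 0.327
```

>>> send_rows(steps="0 0 0 0.0087 0 -0.0049 -0.35;0 0 0 0.015 0 -0.008 -0.35;0 -10 0 0 0 0 -0.35;0 -10 0 0 0 0 -0.2;0 -10 0 0 0 0 -0.2")

```text
clock: 45.5
position: [528.9, -209.1, 66.5]
eef_rot: [-179.9, -28.3, 179.0]
force: [0.4, -1.3, -0.2]
grip_width: 0.402
```

>>> send_rows(steps="0 -10 0 0 0 0 -0.2;0 -10 0 0 0 0 0;0 -8.8 0 0 0 0 0;0 0 0 0 0 -0.06 0;0 0 0 0 0 -0.06 0")

```text
clock: 46.12
position: [525.9, -208.8, 187.1]
eef_rot: [-179.9, 0.0, 179.0]
force: [0.3, -0.1, 0.4]
grip_width: 0.5
```

```bash
python3 - <<'E'
from h import *
s=optics.get_image("scene");t=optics.get_image("top")
cv2.imwrite("pics/a16.png",np.hstack([cv2.resize(t[180:270,310:420],(400,400)),cv2.resize(s[165:255,125:235],(400,400))]))
go([450.4,231,190],Rt(172))
E
```

```text
cur [ 531.1 -210.4  192.8] [-179.8    0.8  179. ] q [  7.  19.  10. 107.  -4.  54. 108.]
turn(tool) [-0.2  0.8  7. ] | 7.1  shift mm in current tool [ 8.83e+01  4.40e+02 -3.00e-01]  in target tool [141.4 425.9   2.8] 448.8
```

View pics/a16.png

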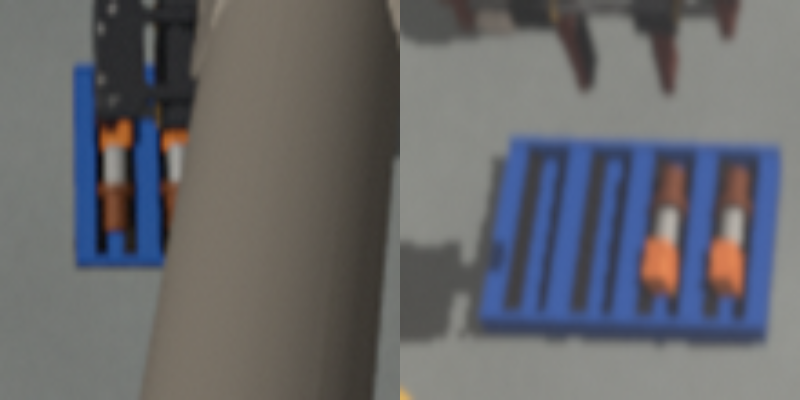

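Both pins now lie in their grooves, heads at (660,265) and (727,265). Next is the pin at (−50,+50).

>>> send_rows(steps="0 0 0 0.010 0.055 0 0;0 0 0 0.010 0.055 0 0;0 0 0 0.010 0.055 0 0;0 0 0 0.010 0.055 0 0;0 0 0 0.010 0.055 0 0")

```text
clock: 46.85
position: [481.4, 68.6, 185.0]
eef_rot: [-179.9, 0.1, 179.1]
force: [0.7, -0.4, 0.1]
grip_width: 0.498
```

>>> send_rows(steps="0 0 0 0.010 0.055 0 0;0 0 0 0.010 0.055 0 0;0 0 0 0.010 0.055 0 0;-0.2 0.8 7 0 0 0 0;0 0 0 0 0 0 0")

```text
clock: 47.48
position: [454.7, 232.6, 184.4]
eef_rot: [179.9, -0.7, 172.2]
force: [-0.4, -0.1, 0.1]
grip_width: 0.499
```

```bash
python3 - <<'E'
from h import *
go([450.4,231,87.5],Rt(172))
E
```

```text
cur [454.7 232.6 184.4] [179.9  -0.7 172.2] q [-32.  15.  -3. 113.   0.  53.  48.]
turn(tool) [ 0.1 -0.7  0.2] | 0.8  shift mm in current tool [ 2.8 -2.3 96.9]  in target tool [ 4.  -2.2 96.9] 97.0
```

>>> send_rows(steps="0 -0.7 0 0.004 -0.0022 0.030 0;0 0 0 0 0 0.030 0;0 0 0 0 0 0.023 0;0 0 0 0 0 0.014 0;0 0 0 0 0 0 0")

```text
clock: 48.1
position: [449.8, 230.3, 86.7]
eef_rot: [180.0, -0.1, 172.1]
force: [0.4, -0.3, 0.9]
grip_width: 0.495
```

>>> send_rows(steps="0 0 0 0 0 0 -1;0 0 0 0 0 0 -1;0 0 0 0 0 0 -1;0 0 0 0 0 0 -1", newtons=25)

```text
clock: 48.6
position: [450.4, 231.4, 87.6]
eef_rot: [179.9, -0.0, 172.1]
force: [-0.4, -0.8, 3.1]
grip_width: 0.188
```

>>> send_rows(steps="0 0 10 0 0 -0.0006 -1;0 0 10 0 0 -0.0006 -1;0 0 10 0 0 -0.0004 -1", newtons=50)

```text
clock: 48.98
position: [450.2, 230.9, 88.0]
eef_rot: [180.0, -0.1, 141.8]
force: [3.5, 0.1, -11.7]
grip_width: 0.182
```

```bash
python3 - <<'E'
from h import *
st()
E
```

```text
q [-38.   22.    4.7 119.   -2.9  39.1  20.3] p [450.23 230.94  88.01] r [ 1.7997e+02 -6.0000e-02  1.4180e+02] F [  3.5   0.1 -11.7] M [ 0.05 -1.02  0.34] g 16.0 t 48.98
```

>>> send_rows(steps="0 0 -10.5 0 0 -0.0003 -1;0 0 -10.5 0 0 -0.0003 -1;0 0 -10.5 0 0 -0.0003 -1;0 0 -10.5 0 0 -0.0003 -1;0 0 -10.5 0 0 -0.0003 -1")

```text
clock: 49.6
position: [450.4, 231.6, 89.2]
eef_rot: [179.8, 0.0, -165.1]
force: [5.5, 3.3, -15.8]
grip_width: 0.18
```

>>> send_rows(steps="0 0 10.5 0 0 -0.0003 -1;0 0 10.5 0 0 -0.0003 -1;0 0 10.5 0 0 -0.0003 -1;0 0 10.5 0 0 -0.0003 -1;0 0 10.5 0 0 -0.0003 -1")

```text
clock: 50.22
position: [450.4, 230.7, 90.4]
eef_rot: [180.0, -0.0, 141.8]
force: [5.1, 0.7, -16.5]
grip_width: 0.178
```

>>> send_rows(steps="0 0 -10.5 0 0 -0.0003 -1;0 0 -10.5 0 0 -0.0003 -1;0 0 -10.5 0 0 -0.0003 -1;0 0 -10.5 0 0 -0.0003 -1;0 0 -10.5 0 0 -0.0003 -1")

```text
clock: 50.85
position: [450.4, 231.6, 92.0]
eef_rot: [179.8, 0.0, -165.1]
force: [4.2, 3.8, -16.9]
grip_width: 0.18
```

>>> send_rows(steps="0 0 10.5 0 0 -0.0003 -1;0 0 10.5 0 0 -0.0003 -1;0 0 10.5 0 0 -0.0003 -1;0 0 10.5 0 0 -0.0003 -1;0 0 10.5 0 0 -0.0002 -1")

```text
clock: 51.48
position: [450.4, 230.7, 93.3]
eef_rot: [180.0, -0.0, 141.8]
force: [5.4, 1.5, -16.2]
grip_width: 0.183
```

>>> send_rows(steps="0 0 -10.5 0 0 -0.0003 -1;0 0 -10.5 0 0 -0.0003 -1;0 0 -10.5 0 0 -0.0003 -1;0 0 -10.5 0 0 -0.0003 -1;0 0 -10.5 0 0 -0.0003 -1")

```text
clock: 52.1
position: [450.4, 231.6, 94.9]
eef_rot: [179.8, 0.0, -165.1]
force: [4.3, 4.8, -16.9]
grip_width: 0.181
```

>>> send_rows(steps="0 0 10.5 0 0 -0.0003 -1;0 0 10.5 0 0 -0.0003 -1;0 0 10.5 0 0 -0.0003 -1;0 0 10.5 0 0 -0.0003 -1;0 0 10.5 0 0 -0.0003 -1")

```text
clock: 52.72
position: [450.5, 230.7, 96.4]
eef_rot: [180.0, -0.0, 141.8]
force: [4.9, 0.8, -15.4]
grip_width: 0.182
```

>>> send_rows(steps="0 0 -10.5 0 0 -0.0003 -1;0 0 -10.5 0 0 -0.0003 -1;0 0 -10.5 0 0 -0.0003 -1;0 0 -10.5 0 0 -0.0003 -1;0 0 -10.5 0 0 -0.0003 -1")

```text
clock: 53.35
position: [450.4, 231.6, 98.2]
eef_rot: [179.8, 0.0, -165.1]
force: [5.4, 3.0, -12.8]
grip_width: 0.179
```

>>> send_rows(steps="0 0 10.5 0 0 -0.0003 -1;0 0 10.5 0 0 -0.0004 -1;0 0 10.5 0 0 -0.0004 -1;0 0 10.5 0 0 -0.0004 -1;0 0 10.5 0 0 -0.0004 -1")

```text
clock: 53.98
position: [450.5, 230.7, 100.0]
eef_rot: [180.0, -0.0, 141.7]
force: [4.7, 0.4, -11.8]
grip_width: 0.177
```

>>> send_rows(steps="0 0 -10.5 0 0 -0.0004 -1;0 0 -10.5 0 0 -0.0004 -1;0 0 -10.5 0 0 -0.0004 -1;0 0 -10.5 0 0 -0.0004 -1;0 0 -10.5 0 0 -0.0004 -1")

```text
clock: 54.6
position: [450.5, 231.6, 102.6]
eef_rot: [179.9, 0.0, -165.1]
force: [2.6, 1.6, -7.7]
grip_width: 0.175
```

>>> send_rows(steps="0 0 10.5 0 0 -0.0005 -1;0 0 10.5 0 0 -0.0005 -1;0 0 10.5 0 0 -0.0005 -1;0 0 10.5 0 0 -0.0005 -1;0 0 10.5 0 0 -0.0005 -1")

```text
clock: 55.22
position: [450.1, 231.0, 105.4]
eef_rot: [180.0, -0.1, 141.7]
force: [1.5, -0.2, -1.1]
grip_width: 0.181
```

>>> send_rows(steps="0 0 -10 0 0 -0.0006 -1;0 0 -10 0 0 -0.0006 -1;0 0 -10 0 0 -0.0006 -1;0 0 -7 0 0 -0.0006 -1;0 0 0 0 0 -0.001 -1")

```text
clock: 55.85
position: [450.0, 231.1, 108.8]
eef_rot: [179.9, -0.1, 179.0]
force: [0.0, 0.5, -2.0]
grip_width: 0.176
```

>>> send_rows(steps="0 0 0 0 0 -0.003 -1;0 0 0 0 0 -0.008 -1;0 0 0 0 0 -0.03 -1;0 0 0 0 0 -0.04 -1;0 0 0 0 0 -0.04 -1")

```text
clock: 56.48
position: [449.9, 231.0, 231.6]
eef_rot: [179.9, -0.1, 179.0]
force: [0.8, -0.4, -0.8]
grip_width: 0.18
```

```bash
python3 - <<'E'
from h import *
st()
t=optics.get_image("top");s=optics.get_image("scene")
cv2.imwrite("pics/top17.png",t);cv2.imwrite("pics/scene17.png",s)
cradle(t,s)
cv2.imwrite("pics/a17.png",np.hstack([cv2.resize(s[100:260,280:440],(400,400)),cv2.resize(s[165:255,125:235],(400,400))]))
go([535,-256.8,140],Rt(179))
E
```

```text
q [-30.3  11.   -4.5 111.1   0.9  57.9  53.9] p [449.95 230.99 231.62] r [ 1.7990e+02 -6.0000e-02  1.7902e+02] F [ 0.8 -0.4 -0.8] M [ 0.04 -0.03  0.02] g 15.8 t 56.48
top {'edge': array([ 587.5, -217.8], dtype=float32), 'yaw': np.float32(-1.2), 'left': array([ 526.7, -131.4]), 'right': array([ 522.8, -335.3]), 'rowspan': array([195, 240], dtype=int32)}
scene {'edge': array([ 527.3, -227.4], dtype=float32), 'yaw': np.float32(-33.6), 'left': array([ 529.8, -334.1]), 'right': array([ 531.1, -223.1]), 'rowspan': array([198, 240], dtype=int32)}
cur [452.4 232.6 234.8] [179.6   0.3 179. ] q [-30.  11.  -4. 111.   1.  58.  54.]
turn(tool) [0.4 0.3 0. ] | 0.5  shift mm in current tool [ -90.5 -488.5   92.2]  in target tool [ -91.1 -487.9   94.8] 505.3
```

View pics/a17.png

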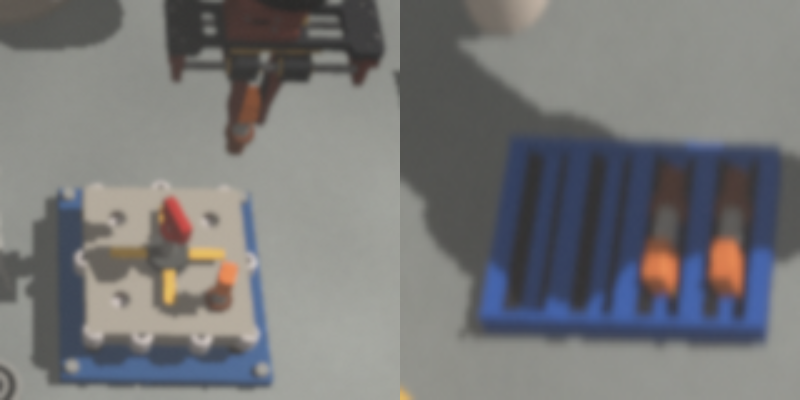

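>>> send_rows(steps="0 0 0 -0.0085 -0.0543 0 -1;0 0 0 -0.0085 -0.0543 0 -1;0 0 0 -0.0085 -0.0543 0 -1;0 0 0 -0.0085 -0.0543 0 -1;0 0 0 -0.0085 -0.0543 0 -1")

```text
clock: 57.2
position: [487.8, -42.8, 229.0]
eef_rot: [179.9, -0.1, 179.0]
force: [1.1, 0.8, -1.1]
grip_width: 0.181
```

>>> send_rows(steps="0 0 0 -0.0085 -0.0543 0 -1;0 0 0 -0.0085 -0.0543 0 -1;0 0 0 -0.0085 -0.0543 0 -1;0 0 0 -0.0085 -0.0543 0 -1;0 0 0 0 0 0.04 -1")

```text
clock: 57.82
position: [519.7, -265.1, 190.7]
eef_rot: [-179.8, 0.3, 178.6]
force: [-0.3, 1.1, -1.4]
grip_width: 0.178
```

>>> send_rows(steps="0 10 0 0 0 0 -1;0 10 0 0 0 0 -1;0 10 0 0 0 0 -1;0 10 0 0 0 0 -1;0 0 0 0 0 0 -1")

```text
clock: 58.45
position: [519.2, -256.8, 184.0]
eef_rot: [179.7, -40.4, 179.4]
force: [-0.0, 1.0, -0.9]
grip_width: 0.177
```

```bash
python3 - <<'E'
from h import *
st();go([520,-256.6,80],Rt(179,42))
t=optics.get_image("top");s=optics.get_image("scene")
cv2.imwrite("pics/a18.png",np.hstack([cv2.resize(t[110:270,280:440],(400,400)),cv2.resize(s[165:325,85:245],(400,400))]))
E
```

```text
q [  4.8  44.5  17.2  78.2   1.1  97.2 110.5] p [ 519.18 -256.79  183.96] r [179.72 -40.43 179.41] F [-0.   1.  -0.9] M [ 0.01 -0.73 -0.02] g 15.6 t 58.45
cur [ 519.2 -256.8  184. ] [179.7 -40.4 179.4] q [  5.  45.  17.  78.   1.  97. 111.]
turn(tool) [0.  1.6 0.3] | 1.6  shift mm in current tool [-68.   -0.2  78.6]  in target tool [-70.2   0.2  76.7] 104.0
```

View pics/a18.png

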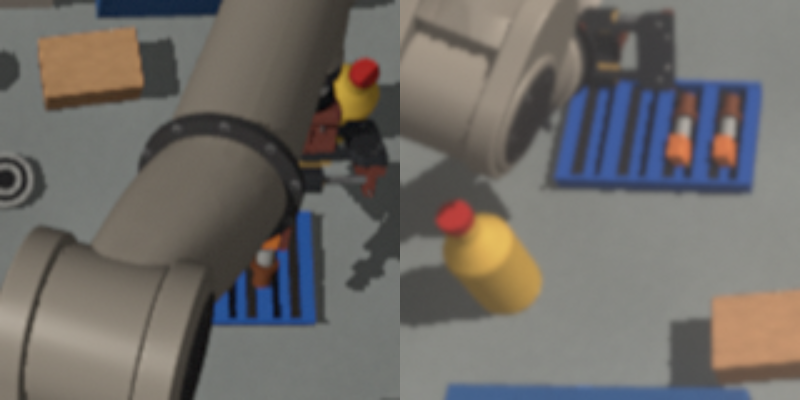

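>>> send_rows(steps="0 1.6 0 0 0 0 -1;0 0 0 -0.0234 0 0.0256 -1;0 0 0 -0.0234 0 0.0256 -1;0 0 0 -0.0234 0 0.0256 -1;0 0 0 0 0 0 -1")

```text
clock: 59.18
position: [518.6, -258.3, 84.6]
eef_rot: [179.8, -41.8, 179.2]
force: [0.2, 1.3, -0.1]
grip_width: 0.181
```

```bash
python3 - <<'E'
from h import *
st();go([516,-256.6,52],Rt(179,42))
t=optics.get_image("top");s=optics.get_image("scene")
cv2.imwrite("pics/a19.png",np.hstack([cv2.resize(t[110:270,280:440],(400,400)),cv2.resize(s[165:325,85:245],(400,400))]))
E
```

```text
q [5.500e+00 5.160e+01 1.610e+01 7.940e+01 1.000e-01 9.030e+01 1.094e+02] p [ 518.63 -258.31   84.59] r [179.79 -41.79 179.16] F [ 0.2  1.3 -0.1] M [ 0.03 -0.69  0.01] g 16.0 t 59.17
cur [ 518.6 -258.3   84.6] [179.8 -41.8 179.2] q [  6.  52.  16.  79.   0.  90. 109.]
turn(tool) [0.1 0.2 0.1] | 0.3  shift mm in current tool [-19.7   1.6  26.1]  in target tool [-19.8   1.7  26. ] 32.7
```

View pics/a19.png

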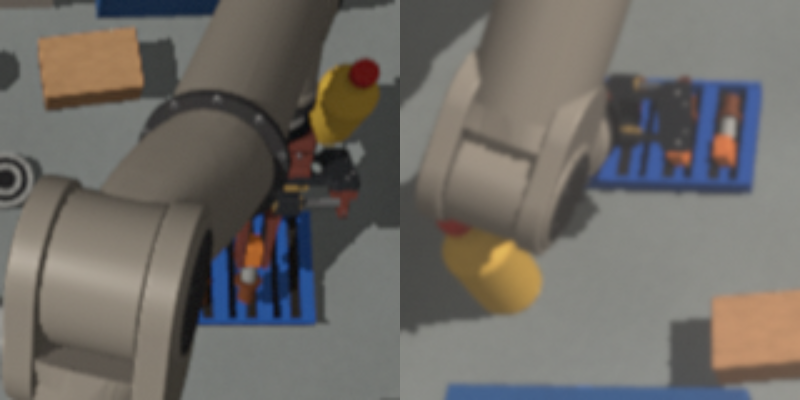

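>>> send_rows(steps="0 0 0 -0.0085 0.0008 0.0115 -1;0 0 0 -0.007 0.0008 0.0095 -1;0 0 0 -0.004 0 0.005 -1;0 0 0 0 0 0 -1")

```text
clock: 59.78
position: [517.0, -256.8, 52.0]
eef_rot: [179.9, -41.7, 179.2]
force: [-0.4, -0.3, -1.2]
grip_width: 0.178
```

```bash
python3 - <<'E'
from h import *
st();go([515,-256.6,50],Rt(179,42))
E
```

```text
q [  5.6  53.7  15.7  80.1  -0.3  87.5 109. ] p [ 516.98 -256.81   52.  ] r [179.85 -41.73 179.16] F [-0.4 -0.3 -1.2] M [ 0.02 -0.75 -0.02] g 15.7 t 59.77
cur [ 517.  -256.8   52. ] [179.9 -41.7 179.2] q [  6.  54.  16.  80.  -0.  88. 109.]
turn(tool) [0.  0.3 0.1] | 0.3  shift mm in current tool [0.1 0.2 2.8]  in target tool [0.1 0.2 2.8] 2.8
```

>>> send_rows(steps="0 0 0 0 0 0.0015 -1;0 0 0 -0.0005 0 0.001 -1;0 0 0 0 0 0 -1")

```text
clock: 60.15
position: [516.1, -257.0, 50.5]
eef_rot: [179.9, -41.6, 179.1]
force: [0.3, 0.2, -1.0]
grip_width: 0.179
```

>>> send_rows(steps="0 0 0 0 0 0 -0.5;0 0 0 0 0 0 -0.35;0 0 0 0 0 0 -0.35;0 0 0 0 0 0 -0.35")

```text
clock: 60.65
position: [516.1, -256.9, 50.4]
eef_rot: [179.9, -41.7, 179.1]
force: [0.6, -0.3, 0.5]
grip_width: 0.325
```

```bash
python3 - <<'E'
from h import *
st()
t=optics.get_image("top");s=optics.get_image("scene")
cv2.imwrite("pics/a20.png",np.hstack([cv2.resize(t[110:270,280:440],(400,400)),cv2.resize(s[165:325,85:245],(400,400))]))
E
```

```text
q [  5.6  53.7  15.7  80.3  -0.3  87.3 109. ] p [ 516.09 -256.94   50.44] r [179.88 -41.66 179.15] F [ 0.6 -0.3  0.5] M [ 0.05 -0.57  0.03] g 28.6 t 60.65
```

View pics/a20.png

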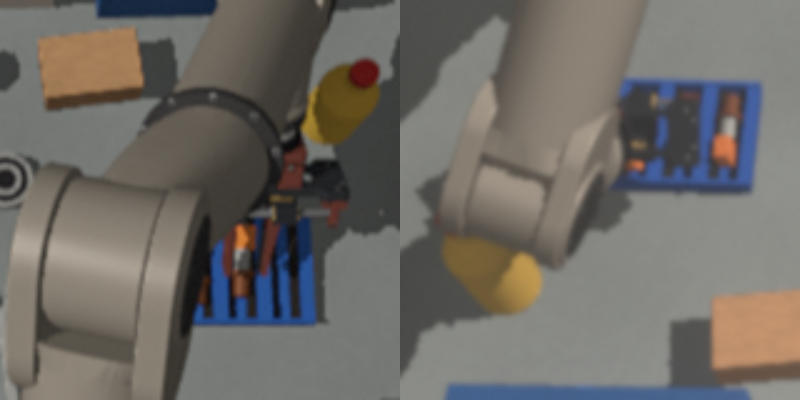

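>>> send_rows(steps="0 0 0 0.0067 0 -0.0074 -0.35;0 0 0 0.016 0 -0.018 -0.35;0 -10 0 0 0 0 -0.35;0 -10 0 0 0 0 -0.35;0 -10 0 0 0 0 -0.35")

```text
clock: 61.38
position: [517.3, -257.8, 87.1]
eef_rot: [-180.0, -11.1, 179.1]
force: [0.5, 0.5, 0.0]
grip_width: 0.325
```

>>> send_rows(steps="0 -10 0 0 0 0 -0.35;0 -1.7 0 0 0 0 -0.35;0 0 0 0 0 -0.05 -0.35;0 0 0 0 0 -0.05 -0.35;0 0 0 0 0 0 -0.35")

```text
clock: 62.0
position: [519.7, -258.3, 189.6]
eef_rot: [-179.9, 0.5, 179.1]
force: [0.0, -1.2, -0.4]
grip_width: 0.322
```

```bash
python3 - <<'E'
from h import *
st()
s=optics.get_image("scene"); t=optics.get_image("top"); cv2.imwrite("pics/scene21.png",s)
cv2.imwrite("pics/s21.png",cv2.resize(s[180:260,135:235],(800,640),interpolation=cv2.INTER_CUBIC)[:600])
n="scene"
m,c=blobs(s,(5,140,120),(18,255,255),(140,190,235,245),8)
for k in c:
    r=cv2.minAreaRect(k);print(r,onz(n,*r[0],28)[:2].round(1))
go([540,-256.8,60],Rt(179))
E
```

```text
q [ 10.1  20.3  12.9 105.4  -5.6  54.4 114.6] p [ 519.65 -258.3   189.6 ] r [-179.94    0.46  179.11] F [ 0.  -1.2 -0.4] M [0.07 0.01 0.  ] g 28.3 t 62.0
((177.90000915527344, 226.70001220703125), (9.391485214233398, 8.497057914733887), 26.56505012512207) [ 562.7 -255.9]
((214.5, 224.0), (7.0, 10.0), 0.0) [ 553.  -160.9]
((196.50003051757812, 224.0), (9.17060375213623, 8.538147926330566), 18.43494987487793) [ 553.8 -208.2]
cur [ 517.  -256.9  185.2] [1.799e+02 1.000e-01 1.791e+02] q [ 10.  21.  13. 106.  -6.  54. 115.]
turn(tool) [0.1 0.1 0.1] | 0.2  shift mm in current tool [-22.9   0.3 125.2]  in target tool [-23.    0.5 125.2] 127.3
```

View pics/s21.png

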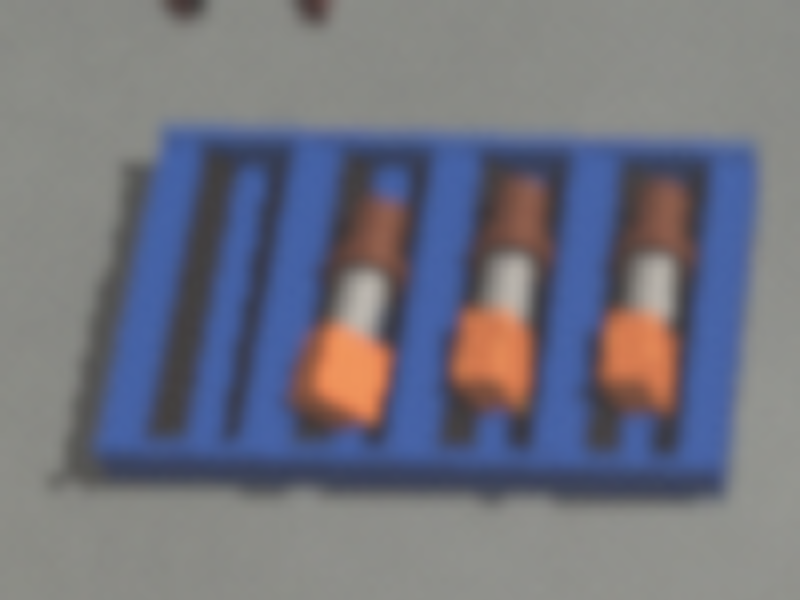

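```bash
python3 - <<'E'
from h import *
go([550.4,231,190],Rt(164))
E
```

```text
cur [ 517.  -256.9  185.2] [1.799e+02 1.000e-01 1.791e+02] q [ 10.  21.  13. 106.  -6.  54. 115.]
turn(tool) [ 0.1  0.1 15.1] | 15.1  shift mm in current tool [-26.  488.4  -4.1]  in target tool [102.3 478.2  -4.8] 489.1
```

>>> send_rows(steps="0 0 0 -0.003 0.0543 0 -0.2;0 0 0 -0.003 0.0543 0 0;0 0 0 -0.003 0.0543 0 0;0 0 0 -0.003 0.0543 0 0;0 0 0 -0.003 0.0543 0 0")

```text
clock: 62.72
position: [534.6, 16.0, 183.5]
eef_rot: [180.0, -0.2, 179.1]
force: [0.7, 0.1, 0.7]
grip_width: 0.503
```

>>> send_rows(steps="0 0 0 -0.003 0.0543 0 0;0 0 0 -0.003 0.0543 0 0;0 0 0 -0.003 0.0543 0 0;0 0 0 -0.003 0.0543 0 0;0 0 7.5 0 0 0 0")

```text
clock: 63.35
position: [549.0, 237.1, 183.2]
eef_rot: [179.9, -0.2, 171.9]
force: [-0.8, -1.1, 0.1]
grip_width: 0.503
```

>>> send_rows(steps="0 0 7.6 0 0 0 0;0 0 0 0 0 0 0")

```text
clock: 63.6
position: [550.1, 231.2, 183.6]
eef_rot: [-179.9, -0.1, 164.1]
force: [0.1, 0.1, -0.5]
grip_width: 0.499
```

```bash
python3 - <<'E'
from h import *
go([550.4,231,87.5],Rt(164))
E
```

```text
cur [550.1 231.2 183.6] [-1.799e+02 -1.000e-01  1.641e+02] q [-33.  22.   5. 103.  -2.  55.  47.]
turn(tool) [-0.1 -0.1  0.1] | 0.2  shift mm in current tool [-0.5  0.  96.1]  in target tool [-0.3 -0.1 96.1] 96.1
```

>>> send_rows(steps="0 0 0 0 0 0.030 0;0 0 0 0 0 0.030 0;0 0 0 0 0 0.022 0;0 0 0 0 0 0.014 0;0 0 0 0 0 0 0")

```text
clock: 64.22
position: [550.3, 230.8, 88.1]
eef_rot: [-180.0, -0.1, 164.0]
force: [-0.7, 0.6, -0.2]
grip_width: 0.502
```

>>> send_rows(steps="0 0 0 0 0 0 -1;0 0 0 0 0 0 -1;0 0 0 0 0 0 -1;0 0 0 0 0 0 -1", newtons=25)

```text
clock: 64.72
position: [551.3, 231.0, 89.9]
eef_rot: [179.9, 0.0, 163.9]
force: [-0.4, -1.1, 4.9]
grip_width: 0.185
```

>>> send_rows(steps="0 0 10 0 0 -0.0006 -1;0 0 10 0 0 -0.0006 -1;0 0 10 0 0 -0.0004 -1", newtons=50)

```text
clock: 65.1
position: [551.0, 230.5, 90.2]
eef_rot: [179.9, 0.0, 133.7]
force: [2.1, -1.2, -9.2]
grip_width: 0.178
```

>>> send_rows(steps="0 0 -10.5 0 0 -0.0003 -1;0 0 -10.5 0 0 -0.0003 -1;0 0 -10.5 0 0 -0.0003 -1;0 0 -10.5 0 0 -0.0003 -1;0 0 -10.5 0 0 -0.0003 -1")

```text
clock: 65.72
position: [550.9, 231.6, 91.1]
eef_rot: [179.9, 0.1, -173.2]
force: [3.3, 2.2, -12.7]
grip_width: 0.178
```

>>> send_rows(steps="0 0 10.5 0 0 -0.0004 -1;0 0 10.5 0 0 -0.0003 -1;0 0 10.5 0 0 -0.0003 -1;0 0 10.5 0 0 -0.0003 -1;0 0 10.5 0 0 -0.0003 -1")

```text
clock: 66.35
position: [550.9, 230.2, 92.3]
eef_rot: [180.0, 0.0, 133.7]
force: [5.4, -1.4, -15.3]
grip_width: 0.178
```

>>> send_rows(steps="0 0 -10.5 0 0 -0.0003 -1;0 0 -10.5 0 0 -0.0003 -1;0 0 -10.5 0 0 -0.0003 -1;0 0 -10.5 0 0 -0.0003 -1;0 0 -10.5 0 0 -0.0003 -1")

```text
clock: 66.97
position: [550.8, 231.5, 93.7]
eef_rot: [179.9, 0.0, -173.2]
force: [4.9, 3.0, -16.6]
grip_width: 0.179
```

>>> send_rows(steps="0 0 10.5 0 0 -0.0003 -1;0 0 10.5 0 0 -0.0003 -1;0 0 10.5 0 0 -0.0003 -1;0 0 10.5 0 0 -0.0003 -1;0 0 10.5 0 0 -0.0003 -1")

```text
clock: 67.6
position: [550.8, 230.2, 95.1]
eef_rot: [180.0, 0.0, 133.7]
force: [4.7, -0.7, -16.9]
grip_width: 0.176
```

>>> send_rows(steps="0 0 -10.5 0 0 -0.0003 -1;0 0 -10.5 0 0 -0.0003 -1;0 0 -10.5 0 0 -0.0003 -1;0 0 -10.5 0 0 -0.0003 -1;0 0 -10.5 0 0 -0.0003 -1")

```text
clock: 68.22
position: [550.8, 231.4, 96.6]
eef_rot: [179.9, 0.0, -173.2]
force: [4.7, 3.0, -16.5]
grip_width: 0.178
```

>>> send_rows(steps="0 0 10.5 0 0 -0.0003 -1;0 0 10.5 0 0 -0.0003 -1;0 0 10.5 0 0 -0.0003 -1;0 0 10.5 0 0 -0.0003 -1;0 0 10.5 0 0 -0.0003 -1")

```text
clock: 68.85
position: [550.8, 230.3, 98.1]
eef_rot: [180.0, 0.0, 133.7]
force: [4.7, -0.7, -15.8]
grip_width: 0.178
```

>>> send_rows(steps="0 0 -10.5 0 0 -0.0003 -1;0 0 -10.5 0 0 -0.0003 -1;0 0 -10.5 0 0 -0.0003 -1;0 0 -10.5 0 0 -0.0003 -1;0 0 -10.5 0 0 -0.0003 -1")

```text
clock: 69.47
position: [550.8, 231.5, 99.9]
eef_rot: [179.9, 0.0, -173.2]
force: [4.4, 2.6, -14.2]
grip_width: 0.182
```

>>> send_rows(steps="0 0 10.5 0 0 -0.0003 -1;0 0 10.5 0 0 -0.0004 -1;0 0 10.5 0 0 -0.0004 -1;0 0 10.5 0 0 -0.0004 -1;0 0 10.5 0 0 -0.0004 -1")

```text
clock: 70.1
position: [550.8, 230.2, 101.8]
eef_rot: [180.0, 0.0, 133.6]
force: [3.7, 0.1, -13.2]
grip_width: 0.183
```

>>> send_rows(steps="0 0 -10.5 0 0 -0.0004 -1;0 0 -10.5 0 0 -0.0004 -1;0 0 -10.5 0 0 -0.0004 -1;0 0 -10.5 0 0 -0.0004 -1;0 0 -10.5 0 0 -0.0004 -1")

```text
clock: 70.72
position: [550.9, 231.4, 104.4]
eef_rot: [179.9, 0.1, -173.2]
force: [2.9, 1.1, -8.4]
grip_width: 0.175
```

>>> send_rows(steps="0 0 10.5 0 0 -0.0005 -1;0 0 10.5 0 0 -0.0005 -1;0 0 10.5 0 0 -0.0005 -1;0 0 10.5 0 0 -0.0005 -1;0 0 10.5 0 0 -0.0005 -1")

```text
clock: 71.35
position: [550.7, 231.1, 107.7]
eef_rot: [179.9, -0.0, 133.6]
force: [0.5, -0.4, -0.8]
grip_width: 0.18
```

>>> send_rows(steps="0 0 -9 0 0 -0.0006 -1;0 0 -9 0 0 -0.0006 -1;0 0 -9 0 0 -0.0006 -1;0 0 -9 0 0 -0.0006 -1;0 0 -9.4 0 0 -0.0008 -1")

```text
clock: 71.97
position: [550.7, 231.2, 110.9]
eef_rot: [179.9, 0.0, 179.7]
force: [-0.2, -0.9, -1.1]
grip_width: 0.176
```

>>> send_rows(steps="0 0 0 0 0 -0.003 -1;0 0 0 0 0 -0.008 -1;0 0 0 0 0 -0.03 -1;0 0 0 0 0 -0.04 -1;0 0 0 0 0 -0.04 -1")

```text
clock: 72.6
position: [550.7, 231.1, 233.8]
eef_rot: [179.9, 0.0, 179.2]
force: [-0.4, -0.2, -2.4]
grip_width: 0.181
```

```bash
python3 - <<'E'
from h import *
st()
t=optics.get_image("top");s=optics.get_image("scene")
cv2.imwrite("pics/top22.png",t);cv2.imwrite("pics/scene22.png",s)
cradle(t,None)
cv2.imwrite("pics/a22.png",np.hstack([cv2.resize(s[100:260,280:440],(400,400)),cv2.resize(s[165:255,125:235],(400,400))]))
go([513,-304.6,190],Rt(179))
E
```

```text
q [-29.3  19.4   0.8  99.6  -0.4  60.9  60.8] p [550.65 231.05 233.78] r [1.7990e+02 5.0000e-02 1.7923e+02] F [-0.4 -0.2 -2.4] M [ 0.09 -0.08 -0.01] g 15.9 t 72.6
top {'edge': array([ 586.9, -250.2], dtype=float32), 'yaw': np.float32(-1.1), 'left': array([ 528.1, -131.2]), 'right': array([ 524.2, -335.3]), 'rowspan': array([194, 240], dtype=int32)}
cur [553.4 232.3 237.6] [179.7   0.5 179.2] q [-29.  19.   1.  99.  -0.  61.  61.]
turn(tool) [0.3 0.5 0.2] | 0.6  shift mm in current tool [  33.6 -537.7   44. ]  in target tool [  31.  -537.5   47.6] 540.5
```

View pics/a22.png

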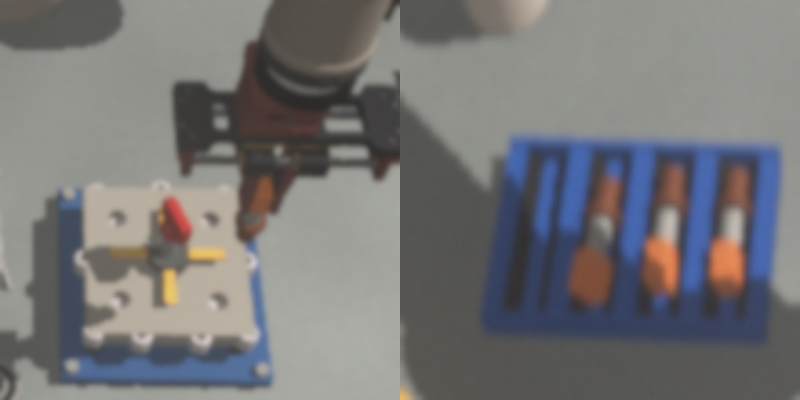

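>>> send_rows(steps="0 0 0 0.0034 -0.0538 0 -1;0 0 0 0.0034 -0.0538 0 -1;0 0 0 0.0034 -0.0538 0 -1;0 0 0 0.0034 -0.0538 0 -1;0 0 0 0.0034 -0.0538 0 -1")

```text
clock: 73.32
position: [530.1, -39.4, 231.2]
eef_rot: [179.9, 0.0, 179.3]
force: [0.8, -1.8, -2.3]
grip_width: 0.181
```

>>> send_rows(steps="0 0 0 0.0034 -0.0538 0 -1;0 0 0 0.0034 -0.0538 0 -1;0 0 0 0.0034 -0.0538 0 -1;0 0 0 0.0034 -0.0538 0 -1;0 0 0 0.0034 -0.0538 0 -1")

```text
clock: 73.95
position: [510.4, -307.9, 230.7]
eef_rot: [179.9, 0.0, 179.3]
force: [1.1, 0.1, -0.9]
grip_width: 0.179
```

>>> send_rows(steps="0 0 0 0 0 0.04 -1;0 10 0 0 0 0 -1;0 10 0 0 0 0 -1;0 10 0 0 0 0 -1;0 3 0 0 0 0 -1")

```text
clock: 74.58
position: [512.4, -304.7, 188.5]
eef_rot: [179.8, -33.3, 179.6]
force: [0.1, 0.0, -1.1]
grip_width: 0.181
```

```bash
python3 - <<'E'
from h import *
st();go([512.5,-304.6,90],Rt(179,33))
t=optics.get_image("top");s=optics.get_image("scene")
cv2.imwrite("pics/a23.png",np.hstack([cv2.resize(t[110:270,280:440],(400,400)),cv2.resize(s[165:325,85:245],(400,400))]))
E
```

```text
q [  8.1  41.   18.1  80.7   1.4  90.5 114.4] p [ 512.36 -304.66  188.48] r [179.84 -33.26 179.55] F [ 0.1  0.  -1.1] M [ 0.   -0.71  0.01] g 15.9 t 74.58
cur [ 512.4 -304.7  188.5] [179.8 -33.3 179.6] q [  8.  41.  18.  81.   1.  90. 114.]
turn(tool) [-0.1 -0.3  0.5] | 0.6  shift mm in current tool [-54.1  -0.2  82.3]  in target tool [-53.7   0.1  82.5] 98.5
```

View pics/a23.png

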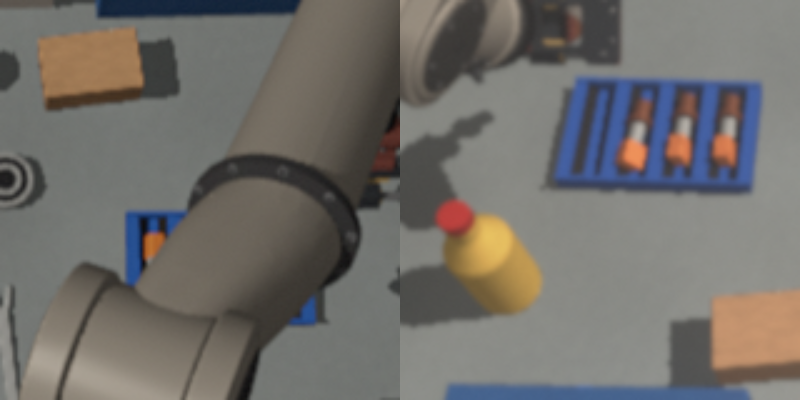

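>>> send_rows(steps="0 0 0.5 -0.016 0 0.025 -1;0 0 0 -0.016 0 0.025 -1;0 0 0 -0.016 0 0.024 -1;0 0 0 0 0 0 -1")

```text
clock: 75.18
position: [509.3, -306.1, 101.7]
eef_rot: [-179.9, -33.1, 178.8]
force: [0.2, -0.3, -1.8]
grip_width: 0.182
```

```bash
python3 - <<'E'
from h import *
st();go([512.3,-304.6,60],Rt(179,33))
t=optics.get_image("top");s=optics.get_image("scene")
cv2.imwrite("pics/a24.png",np.hstack([cv2.resize(t[110:270,280:440],(400,400)),cv2.resize(s[165:325,85:245],(400,400))]))
E
```

```text
q [  8.8  46.   17.2  83.8   0.2  82.4 113.1] p [ 509.3  -306.11  101.7 ] r [-179.85  -33.11  178.78] F [ 0.2 -0.3 -1.8] M [ 0.03 -0.63  0.03] g 16.0 t 75.17
cur [ 509.3 -306.1  101.7] [-179.9  -33.1  178.8] q [  9.  46.  17.  84.   0.  82. 113.]
turn(tool) [-0.  -0.1 -0.2] | 0.2  shift mm in current tool [-25.3   1.7  33.3]  in target tool [-25.2   1.6  33.4] 41.8
```

View pics/a24.png

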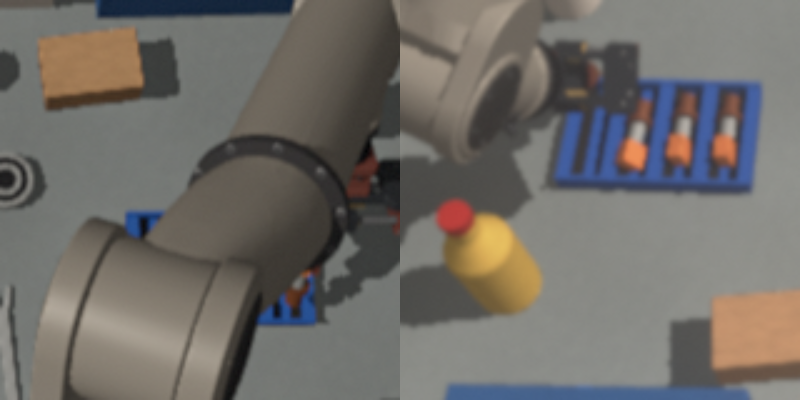

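>>> send_rows(steps="0 0 0 -0.009 0.0008 0.012 -1;0 0 0 -0.009 0.0008 0.012 -1;0 0 0 -0.007 0 0.009 -1;0 0 0 0 0 0 -1")

```text
clock: 75.78
position: [513.4, -304.8, 60.4]
eef_rot: [-179.8, -33.1, 178.9]
force: [0.1, -0.1, -2.2]
grip_width: 0.182
```

```bash
python3 - <<'E'
from h import *
st();go([512.3,-304.6,56],Rt(179,33))
t=optics.get_image("top");s=optics.get_image("scene")
cv2.imwrite("pics/a25.png",np.hstack([cv2.resize(t[110:270,280:440],(400,400)),cv2.resize(s[165:325,85:245],(400,400))]))
E
```

```text
q [  8.9  49.1  16.6  83.9  -0.4  79.3 112.6] p [ 513.39 -304.82   60.4 ] r [-179.84  -33.08  178.87] F [ 0.1 -0.1 -2.2] M [ 0.01 -0.65 -0.06] g 16.0 t 75.78
cur [ 513.4 -304.8   60.4] [-179.8  -33.1  178.9] q [  9.  49.  17.  84.  -0.  79. 113.]
turn(tool) [-0.1 -0.1 -0.1] | 0.2  shift mm in current tool [-1.5  0.2  4.3]  in target tool [-1.5  0.2  4.3] 4.5
```

View pics/a25.png

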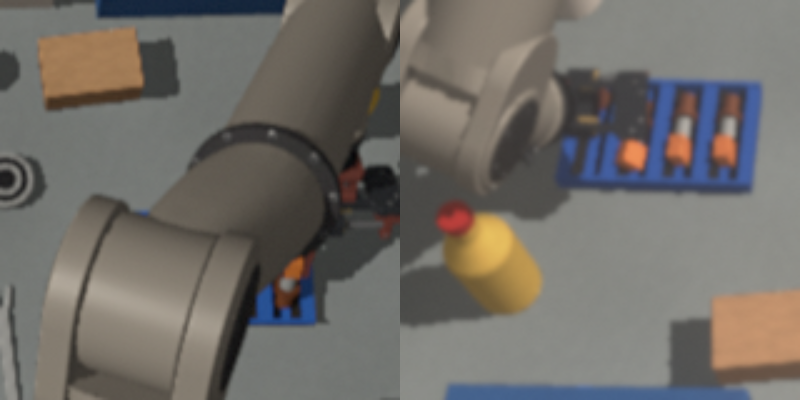

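>>> send_rows(steps="0 0 0 -0.0012 0 0.002 -1;0 0 0 -0.0012 0 0.002 -1;0 0 0 0 0 0 -1")

```text
clock: 76.25
position: [513.8, -305.2, 57.0]
eef_rot: [-179.8, -33.0, 178.8]
force: [0.6, -0.5, -1.0]
grip_width: 0.177
```

>>> send_rows(steps="0 0 0 0 0 0 -0.5;0 0 0 0 0 0 -0.35;0 0 0 0 0 0 -0.35;0 0 0 0 0 0 -0.35")

```text
clock: 76.75
position: [513.9, -305.3, 57.1]
eef_rot: [-179.8, -33.0, 178.8]
force: [-0.6, -1.1, 0.4]
grip_width: 0.325
```

```bash
python3 - <<'E'
from h import *
st()
t=optics.get_image("top");s=optics.get_image("scene")
cv2.imwrite("pics/a26.png",np.hstack([cv2.resize(t[180:260,360:440],(400,400)),cv2.resize(s[165:325,85:245],(400,400))]))
E
```

```text
q [  9.   49.3  16.6  84.   -0.4  78.9 112.6] p [ 513.88 -305.3    57.13] r [-179.78  -32.96  178.83] F [-0.6 -1.1  0.4] M [-0.02 -0.49  0.01] g 28.6 t 76.75
```

View pics/a26.png

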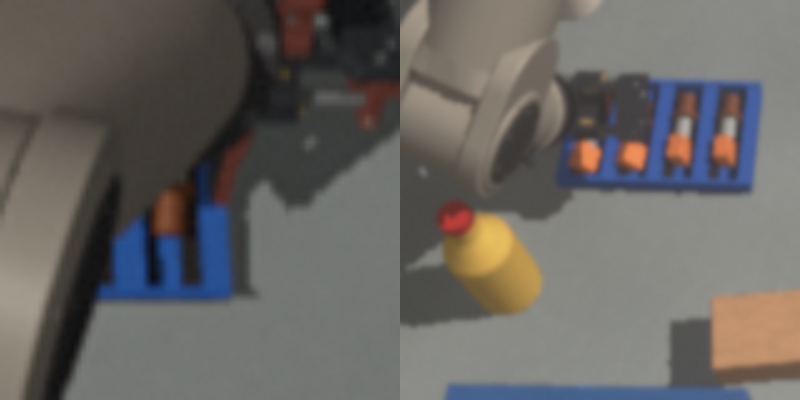

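>>> send_rows(steps="0 0 0 0.0055 0 -0.0084 -0.35;0 0 0 0.016 0 -0.025 -0.35;0 0 0 0.016 0 -0.025 -0.35;0 -10 0 0 0 0 -0.35;0 -10 0 0 0 0 -0.35")

```text
clock: 77.47
position: [515.5, -305.5, 127.7]
eef_rot: [-179.7, -12.5, 178.9]
force: [-0.3, 0.1, 0.3]
grip_width: 0.324
```

>>> send_rows(steps="0 -10 0 0 0 0 -0.35;0 0 0 0 0 -0.05 -0.35;0 0 0 0 0.05 -0.05 -0.35;0 0 0 0 0.055 0 -0.35;0 0 0 0 0.055 0 -0.35")

```text
clock: 78.1
position: [522.1, -149.5, 221.7]
eef_rot: [-179.8, -2.8, 178.9]
force: [1.0, 0.6, 0.5]
grip_width: 0.325
```

>>> send_rows(steps="0 0 0 0.01 0.055 0 -0.35;0 0 0 0.01 0.055 0 -0.35;0 0 0 0.01 0.055 0 -0.35;0 0 0 0.01 0.04 0 -0.35;0 0 0 0 0 0 -0.35")

```text
clock: 78.72
position: [485.1, 58.3, 222.3]
eef_rot: [-179.9, -2.9, 179.3]
force: [-0.1, 0.2, 0.1]
grip_width: 0.325
```

```bash
python3 - <<'E'
from h import *
st()
t=optics.get_image("top");s=optics.get_image("scene")
cv2.imwrite("pics/top27.png",t);cv2.imwrite("pics/scene27.png",s)
cv2.imwrite("pics/a27.png",np.vstack([np.hstack([cv2.resize(t[180:255,315:415],(400,300),interpolation=2),cv2.resize(s[180:255,130:230],(400,300),interpolation=2)]),np.hstack([cv2.resize(t[175:285,165:275],(400,300)),cv2.resize(s[160:260,295:395],(400,300))])]))
E
```

```text
q [-17.7  11.3   4.5 112.3  -1.7  59.3  77. ] p [485.06  58.28 222.26] r [-179.89   -2.92  179.29] F [-0.1  0.2  0.1] M [-0.02 -0.   -0.01] g 28.6 t 78.72
```

View pics/a27.png

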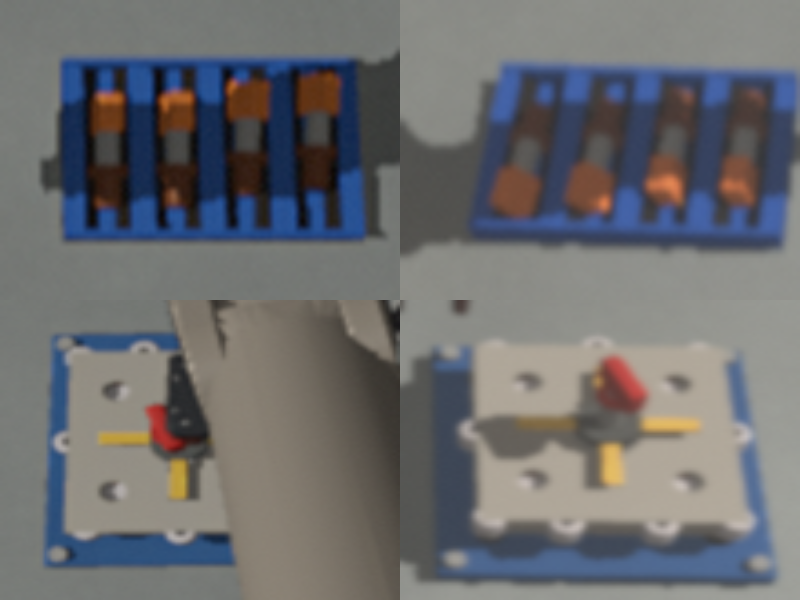

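View pics/scene27.png

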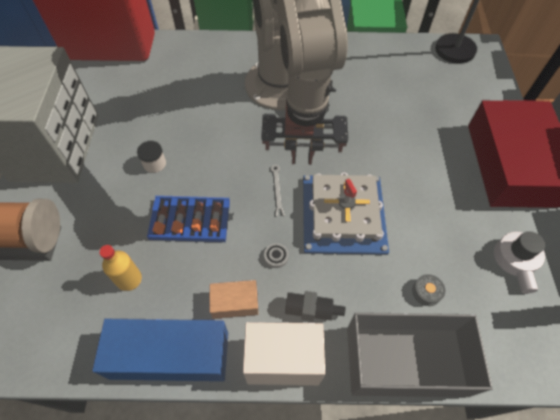

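```bash
python3 - <<'E'
from h import *
t=cv2.imread("pics/top27.png");s=cv2.imread("pics/scene27.png")
for n,im,roi in(("top",t,(325,190,410,245)),("scene",s,(145,190,235,245))):
    m,c=blobs(im,(3,140,60),(18,255,255),roi,8)
    for k in sorted(c,key=lambda k:cv2.boundingRect(k)[0]):
        x,y,w,h=cv2.boundingRect(k); print(n,(x,y,w,h),'ends z20',onz(n,x+w/2,y,20)[:2].round(),onz(n,x+w/2,y+h,20)[:2].round())
cradle(t,s)
# cover lift / bystanders: compare first and last scene
a=cv2.imread("pics/scene0.png")
for nm,(x0,y0,x1,y1) in dict(box=(205,275,265,325),bearing=(258,240,295,272),wrench=(265,160,290,222),coil=(280,285,350,325),can=(95,240,150,300),jar=(130,135,172,178),pulley=(408,270,450,308),coverlow=(305,225,392,258)).items():
    print(nm,np.round(cv2.phaseCorrelate(cv2.cvtColor(a,6)[y0:y1,x0:x1].astype(np.float32),cv2.cvtColor(s,6)[y0:y1,x0:x1].astype(np.float32)),2) if 0 else [round(v,2) for v in cv2.phaseCorrelate(cv2.cvtColor(a,6)[y0:y1,x0:x1].astype(np.float32),cv2.cvtColor(s,6)[y0:y1,x0:x1].astype(np.float32))[0]])
E
```

```text
top (338, 202, 8, 12) ends z20 [ 566. -166.] [ 532. -164.]
top (354, 202, 10, 12) ends z20 [ 565. -213.] [ 531. -211.]
top (356, 226, 5, 5) ends z20 [ 498. -208.] [ 484. -208.]
top (371, 200, 11, 10) ends z20 [ 570. -262.] [ 541. -260.]
top (389, 198, 11, 11) ends z20 [ 574. -312.] [ 543. -310.]
scene (192, 223, 9, 7) ends z20 [ 546. -210.] [ 567. -208.]
scene (211, 224, 6, 5) ends z20 [ 549. -164.] [ 564. -162.]
top {'edge': array([ 587.6, -212.2], dtype=float32), 'yaw': np.float32(-0.9), 'left': array([ 526.7, -131.4]), 'right': array([ 522.8, -335.6]), 'rowspan': array([195, 240], dtype=int32)}
scene {'edge': array([ 462.9, -253.2], dtype=float32), 'yaw': np.float32(-0.9), 'left': array([ 525.2, -334.2]), 'right': array([ 537.9, -175.3]), 'rowspan': array([197, 240], dtype=int32)}
box [-0.03, -0.03]
bearing [0.02, -0.01]
wrench [0.48, -0.03]
coil [0.04, -0.0]
can [0.0, 0.08]
jar [0.54, -0.4]
pulley [0.53, -0.02]
coverlow [-0.03, 0.02]
```

```bash
python3 - <<'E'
from h import *
for f in("scene0","scene2","scene27"):
    im=cv2.imread(f"pics/{f}.png"); m,c=blobs(im,(0,150,60),(4,255,255),(335,170,365,205),6)
    ys,xs=np.nonzero(m); print(f,xs.mean().round(2),ys.mean().round(2))
    m2,_=blobs(im,(20,120,90),(32,255,255),(315,180,385,225),4); ys,xs=np.nonzero(m2); print(' yellow',xs.mean().round(2),ys.mean().round(2),ys.min(),ys.max())
print(proj("scene",[500,181.5,132]),proj("scene",[500,181.5,146]))
E
```

```text
scene0 350.84 187.49
 yellow 345.37 202.22 188 213
scene2 350.89 186.32
 yellow 354.39 207.81 200 219
scene27 350.81 186.17
 yellow 354.46 208.25 200 220
[349.12282884 187.20136316] [349.96134094 184.04833519]
```

```bash
python3 - <<'E'
from h import *
for f in("scene2","scene11","scene27"):
    im=cv2.imread(f"pics/{f}.png"); m,c=blobs(im,(18,110,60),(34,255,255),(356,190,385,212),4)
    ys,xs=np.nonzero(m)
    o,d=ray("scene",xs.mean(),ys.mean()); k=(500.3-o[0])/d[0]; print(f,xs.mean(),ys.mean(),(o+k*d).round(1))
# start: diagonal arm (toward +x,+y)
im=cv2.imread("pics/scene0.png"); m,c=blobs(im,(18,110,60),(34,255,255),(350,200,370,218),4); ys,xs=np.nonzero(m)
for z in(70,73,76,80,84): print(z,(onz("scene",xs.mean(),ys.mean(),z)[:2]-[500.3,181.5]).round(1))
E
```

```text
scene2 362.1320754716981 201.50943396226415 [500.3 225.2  65.9]
scene11 362.25925925925924 201.5 [500.3 225.5  66. ]
scene27 362.0192307692308 201.46153846153845 [500.3 224.9  66.1]
70 [29.8 30.1]
73 [31.6 29.5]
76 [33.3 28.8]
80 [35.7 28. ]
84 [38.1 27.2]
```

```bash
python3 -c "
from station import hand_in
print(hand_in())"
```

```text
the job is handed in; nothing more can be done
None
```

I released the keeper and laid all four pins in their own cradle grooves, then handed the job in at about 79 s of the 210 s allowed. The hand-in gives no verdict.

**Keeper:** I pulled the knob out about 12 mm, turned it 45° anticlockwise and pushed it in to a hard stop at about 17 N. In the last pictures the yellow arms lie along the fixture axes, between the bores. They measure about 66 mm high, against about 70 mm before, so the keeper is not raised.

**Pins:** I twisted each pin back and forth in swings of about 1 rad, with the wrist reading about 17 N of pull (18 N at most), below the 22 N that lifts the cover. The cover showed no lift: its image shift was under 0.05 px. In the final views all four pins lie on their sides, inside the end walls.

**What went wrong or was close:**
- **Cradle knock:** the cradle was knocked about 2 cm while I carried the second pin. That pin touched it at about 24 N, so I backed off, measured the cradle again and placed the pin properly.
- **Pins 3 and 4:** the spray can stood close, so I let these drop the last part from a steeper tilt. Both settled in their grooves.
- **Wrist:** there was one brief force spike of about 60 N while the arm was moving. Joint 6 came within about 0.2° of its limit in the readings, which never showed it past.
- **Other parts:** the image check showed no shift for the box, bearing, coil and can. It gave about half a pixel for the wrench, jar and pulley; I put that down to shadows, because the arm never went near the pulley. I did not check further.

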